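Open the gluing booth's sash to its working mark

ROBOT

A 6-joint arm with a two-finger parallel gripper is mounted at the origin on the work surface. World frame = base frame: x ahead of the robot, y to its left, z up, the work surface at z = 0. Lengths are in m, angles in rad, forces in N, time in s.
With the tool pointing down it reaches from about 0.425 to 1.125 m from the base axis. Payload 14.9 kg.
Tool frame: the origin (TCP) lies midway between the tips of the shut fingers; the grasp point (between the pads) lies 19 mm behind it (bot.hold_point_z is the distance from the TCP to the grasp point, in m); z points along the fingers, y is the direction in which the jaws open and shut (so a half turn about z gives the same grasp; the last joint's range is limited). The gripper opens to 91 mm and grips with 3 to 60 N. Pads are 32 mm wide; open, the fingers measure 118 mm over their backs; the gripper's body (76 mm by 178 mm) begins 60 mm behind the grasp point.
Start: joints at [-1.163, 0.379, 1.734, -0, 1.028, -0.033], TCP at [0.299, -0.633, 0.214] pointing down, gripper open.
Joint ranges: [-2.77, 2.77], [-0.74, 2.19], [0, 2.66], [-1.06, 4.2], [0.31, 2.87], [-3.08, 3.08]. Speed limits (rad/s): [1.89, 1.89, 2.39, 3.14, 3.14, 3.14].

INTERFACE

Orientations are given as a unit quaternion [x, y, z, w].
In Python, from rig import readout, snapshot, ticket, bot gives the robot as it stands. The module is installed in compiled form; this text tells all that it offers.
- The arm moves only by the tool carry_out, never from a script. Its argument "targets" is a list of rows, each an object with "xyz": the shift along the tool's x, y, z in cm, a list of three; "rotation": the turn, a rotation vector about the tool's x, y, z in degrees, a list of three; "grip": the opening, from 0 (shut) to 1 (fully open). In form: [{"xyz": [x, y, z], "rotation": [wx, wy, wz], "grip": grip}, ...]. A call has 1 to 8 rows; each row shifts and turns the commanded pose from where the row before left it, along the tool's axes as they then stand; what a row does not reach is not made up. A row lasts 1/12 s, in which the tool goes at most 41.7 mm and 7.16 degrees, less where a joint would pass 70% of its speed; a pose out of reach is approached as far as the arm can. A call with a gripper value outside its range is refused whole. The fingers move at their own pace and stop on an object; the grip force is fixed at half the most. Time passes only in rows, so rows that do not move let the fingers close. It gives the time, the measured TCP pose, the force and the opening at its end, in the units of the state.
- readout.get_obs(): the state, without advancing time (a new reading comes with each control period).
- snapshot(name): name is "side" or "top" or "wrist"; returns a dict with "color" (400x640x3 uint8, red, green, blue), "fx", "fy", "cx", "cy" (pixels), "R" (3x3) and "t" (3): a world point X has camera coordinates R X + t. Camera axes: x right, y down, z forward; pixel columns grow to the right and rows downward; lengths in m; the calibration is good to about 2 mm. The wrist camera is an equidistant fisheye: a pixel r from the principal point sees the ray r / f radians off the axis. A picture is of the moment at which its call begins. There is no depth.
- ticket.job_done(): hands the job in, once; it reports no verdict.
The state is a dict: "time": time; "qpos": joint angles; "qvel": joint speeds; "effort": joint torques, N m; "tcp_pos": TCP position; "eef_rot": TCP orientation; "wrist_force": force on the tool from outside, world axes, zero at the start; "ft_torque": the same for the moment, N m; "width": finger opening in m.
Only numpy, scipy, OpenCV 4.12 (cv2) and the standard library are available. Lean on these libraries where they do the work, as an engineer would, in place of code of your own. Each camera call takes 0.05 s, during which the arm holds its last target.

TASK

Get the gluing booth ready for work: with fingertips beneath the yellow-edged lip, gently push the sliding window up until the yellow edge is level with the orange pointer on the post, then press the green fan button all the way down. The window stays where it is left; do not pinch its lip, and leave the pointer and everything else on the bench alone, neither picked up nor shifted.

Things in the scene. Friction and masses are not known exactly. Their poses are not given: they have to be found in the camera images.
- booth: Open-frame gluing booth fixed to the bench: aluminium posts 470 mm high, clear sides, open back, clear sash in front. Origin on the bench, mid-width, near the sash's plane; x points into the booth (mostly towards the robot's right), y to its left, z up. 304 mm wide; front posts 24 mm square at y = +-140 mm; floor plate 20 mm thick from x = 10 to 290 mm. Place and yaw vary.
- lip_nose (a point): Middle of the yellow nose bar, front edge of the blue lip at the sash's foot: round, 16 mm across, 196 mm long along y, 62 mm before the booth's origin plane. Behind it the flat underside, 10 mm above the bar's lowest line, runs 52 mm to the window; the top slopes up at 45 degrees. Below: bench. Fingers tilted about 45 degrees, pointing forward and down, reach under the bar. Axes as the booth's.
- sash (a joint): How far the sash has slid straight up, m: 0 at its lower stop (nose bar's axis 100 mm above the bench), 0.24 at its upper stop. The sash (about 0.7 kg) is counterweighted: it stays where it is left, and moves up or down against about 2 to 5 N of friction.
- mark (a point): Tip of the orange pointer, a tongue 4 mm thick and 48 mm long on a black clamp on the booth's left-hand (+y, farther from the robot) post, 58 mm before the booth's origin plane and 134 mm left of its middle. The nose bar's axis must reach this height, which differs from run to run. The clamp is stiff; do not shift it.
- fan_top (a point): Centre of the top of the green fan button (32 mm across) on a grey switch box (90 x 80 x 45 mm) fixed to the bench, in front of the booth, some 30 cm from its sash, nearer or farther from the robot. It is pressed straight down.
- fan (a joint): How far the fan button is pressed, m: 0 up, 0.006 fully down at about 5 N; it springs back.
- last_green: Loose green shoe last inside the booth, 212 mm long, 60 mm wide, 106 mm high; origin under its middle. Leave alone.
- last_cream: Loose cream shoe last inside the booth, same size. Leave alone.
- last_bench: Loose green shoe last on the bench to the left, same size. Leave alone.
- glue_jar: Loose amber glue jar with black cap, 72 mm across, 90 mm high, some 17 cm from the switch box; origin under its middle. Leave alone.
- hammer: Loose hammer lying on the bench behind the booth; origin under its middle. Leave alone.
Not all that is in view belongs to the job. What is meant by the part that bears fan_top is not blue or brown, and is the larger of those in its own colour.

How it is judged:
By the outcome, as a careful person would: the job done as asked, in the order asked, and still so for the second after the job is handed in, with the robot touching nothing.
It also fails if it takes over 48 s, if anything falls off the work surface, if the arm or the gripper's body presses on something with over 40 N, if the wrist force passes 120 N, or if a joint passes its speed limit or range.

## Working session

There is one attempt and no reset: what is moved stays moved. The work goes in short steps, Python scripts to look and compute and a tool call to move; the robot and the scene stay as the last step left them, time stands still between calls to the robot, and variables do not carry over. Pictures are saved under pics/ and viewed, and the job is handed in when it is done.

Besides the shell and the picture viewer there is one more tool, called after "Emit:" in YAML: its name, and indented under it one key for each argument. carry_out: Moves the arm, as the interface text tells. Its arguments: {"type":"object","properties":{"targets":{"type":"array","items":{"type":"object","properties":{"xyz":{"type":"array","items":{"type":"number"}},"rotation":{"type":"array","items":{"type":"number"}},"grip":{"type":"number"}}}}},"required":["targets"]}

```bash
mkdir -p pics
cat > h.py <<'E'
import numpy as np, cv2, pickle
from rig import readout, snapshot, ticket, bot
def snap(n,tag):
    s=snapshot(n); cv2.imwrite(f'pics/{tag}.png',s['color'][:,:,::-1]); pickle.dump(s,open(f'pics/{tag}.pkl','wb')); return s
def load(tag): return pickle.load(open(f'pics/{tag}.pkl','rb'))
def ray(s,u,v):
    R=np.array(s['R']);t=np.array(s['t']); d=R.T@np.array([(u-s['cx'])/s['fx'],(v-s['cy'])/s['fy'],1.]); return -R.T@t, d/np.linalg.norm(d)
def onz(s,u,v,z):
    o,d=ray(s,u,v); return o+d*(z-o[2])/d[2]
def two(s1,p1,s2,p2):
    o1,d1=ray(s1,*p1);o2,d2=ray(s2,*p2)
    a=np.linalg.lstsq(np.c_[d1,-d2],o2-o1,rcond=None)[0]
    A=o1+a[0]*d1;B=o2+a[1]*d2; return (A+B)/2,np.linalg.norm(A-B)
def proj(s,X):
    c=np.array(s['R'])@np.array(X)+np.array(s['t']); return c[0]/c[2]*s['fx']+s['cx'],c[1]/c[2]*s['fy']+s['cy']
E
python3 - <<'E'
from h import *
for n in('side','top','wrist'):
    s=snap(n,n+'0'); print(n,s['fx'],s['cx'],s['cy'],np.round(-np.array(s['R']).T@s['t'],3),np.round(s['R'],2).tolist())
print(readout.get_obs())
E
```

```text
side 497.1727061870955 323.83749066660897 194.12132911940034 [0.372 1.652 1.263] [[-1.0, -0.1, 0.01], [-0.06, 0.58, -0.81], [0.07, -0.81, -0.58]]
top 478.9311970547662 311.09152617481493 199.62041647877922 [0.163 0.031 1.986] [[0.02, -1.0, -0.0], [-0.98, -0.02, -0.17], [0.17, 0.01, -0.98]]
wrist 309.70691628693146 319.46403184180093 200.3839518390292 [ 0.362 -0.603  0.384] [[0.43, -0.9, -0.0], [-0.88, -0.41, 0.25], [-0.23, -0.11, -0.97]]
{'time': 0.15, 'qpos': array([-1.16330317e+00,  3.79282971e-01,  1.73459099e+00,  1.37262244e-06,
        1.02847735e+00, -3.32942809e-02]), 'qvel': array([-0.00096035, -0.00142988, -0.00102859, -0.0003611 , -0.00073254,
        0.00117445]), 'effort': array([-4.44847956e-04, -7.64110279e+01, -4.34652686e+01,  6.50820974e-02,
        4.10538283e-02, -5.49454728e-05]), 'tcp_pos': array([ 0.29855117, -0.63285124,  0.21347008]), 'eef_rot': array([ 9.75811460e-01,  2.18613475e-01, -6.99813048e-05, -3.72817490e-04]), 'wrist_force': array([-0.15462381,  0.25068945,  0.40824427]), 'ft_torque': array([-0.02893386, -0.00860551, -0.01967918]), 'width': 0.09130500225223295}
```

View pics/side0.png

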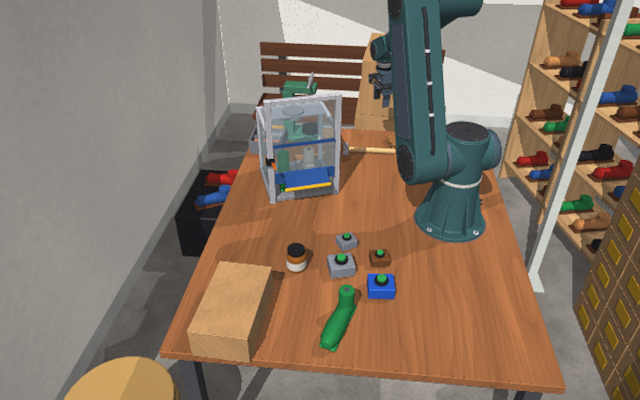

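View pics/top0.png

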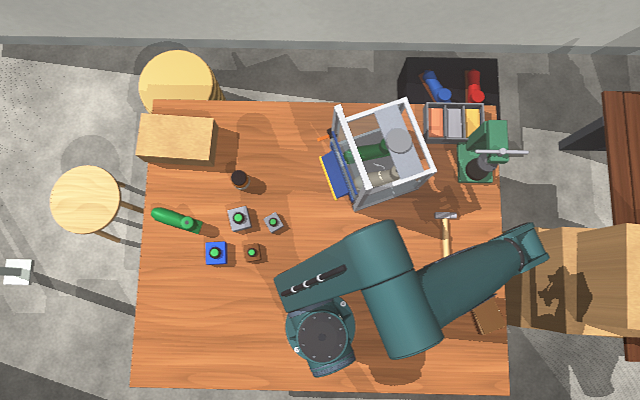

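View pics/wrist0.png

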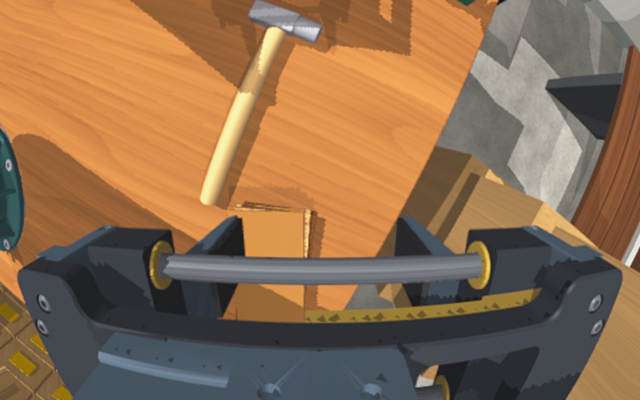

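The side view shows the booth around (300,150), with the yellow bar near (307,187) and orange near (268,160). The larger grey switch box is at (341,262). In the top view the booth is at (380,150) and the large grey box at (238,218). I'll zoom in on these.

Run:
```python
from h import *
s=load('side0')['color'][:,:,::-1]; t=load('top0')['color'][:,:,::-1]
a=cv2.resize(s[90:210,240:360],(600,600),interpolation=cv2.INTER_CUBIC); cv2.imwrite('pics/za.png',a)
b=cv2.resize(t[90:220,300:450],(750,650)[:2],interpolation=cv2.INTER_CUBIC); cv2.imwrite('pics/zb.png',cv2.resize(b,(690,598)))
for n in('side0','top0'):
    im=load(n)['color']; h=cv2.cvtColor(im,cv2.COLOR_RGB2HSV)
    for nm,lo,hi in(('yellow',(22,170,120),(32,255,255)),('orange',(5,200,150),(14,255,255)),('green',(50,120,60),(80,255,255))):
        m=cv2.inRange(h,lo,hi); k,l,st,c=cv2.connectedComponentsWithStats(m)
        for i in range(1,k):
            if st[i,4]>5: print(n,nm,st[i],c[i].round(1))
```

```text
side0 yellow [285 183  46   8  87] [306.8 186.6]
side0 orange [272 163   4   6  13] [273.3 165.2]
side0 green [624  24  16  12 165] [632.   29.4]
side0 green [543 116  26  16 198] [555.8 125.7]
side0 green [280 184   6   8  37] [282.1 187.1]
side0 green [561 195  32  16 324] [578.2 203.8]
side0 green [343 233   7   5  27] [346.4 235.3]
side0 green [377 250   7   5  30] [379.7 252.2]
side0 green [337 254   9   8  58] [340.9 257.3]
side0 green [377 274  10   9  72] [381.3 278. ]
side0 green [ 320  285   36   67 1161] [338.5 319.3]
top0 yellow [319 156   3   7   7] [320.1 159. ]
top0 yellow [322 164   7  18  18] [325.  172.5]
top0 yellow [329 183   3   7   7] [330. 186.]
top0 yellow [332 191   5   9  11] [333.7 195.6]
top0 green [151 208  51  26 583] [174.2 219.1]
top0 green [234 214   8   7  47] [237.7 217.1]
top0 green [270 219   6   5  27] [272.4 221.1]
top0 green [210 249   9   7  50] [213.9 252. ]
top0 green [248 249   7   6  29] [251.1 251.9]
```

View pics/za.png

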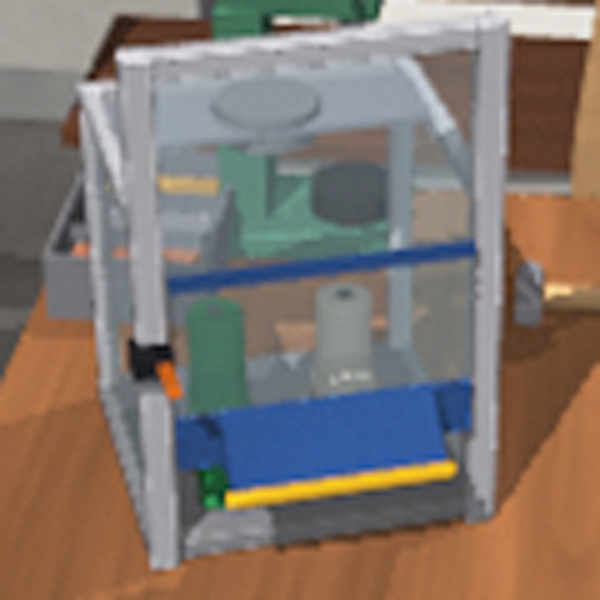

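View pics/zb.png

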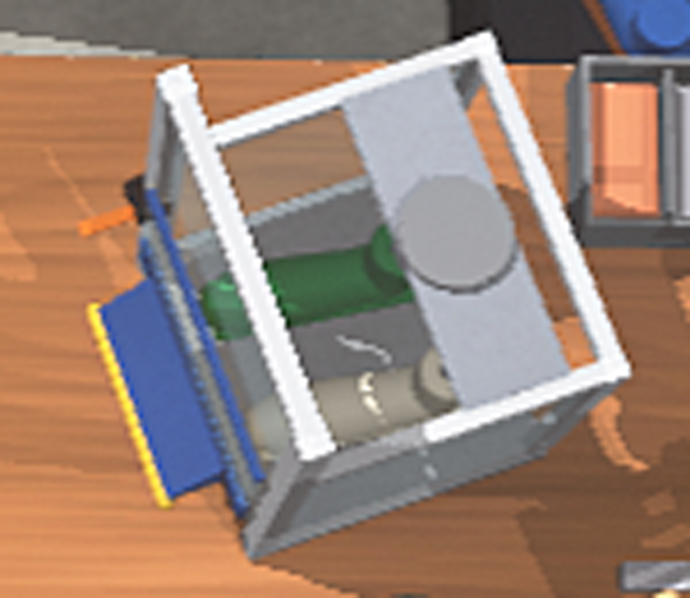

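Run:
```python
from h import *
s=load('side0');t=load('top0')
S=lambda x,y:(x/5+240-.4,y/5+90-.4); T=lambda x,y:(x/4.6+300-.4,y/4.6+90-.4)
P={}
for n,a,b in(('barL',(230,499),(95,308)),('barR',(456,468),(165,500)),('tip',(177,391),(81,229)),('postL_top',(135,55),(174,82)),('postR_top',(493,25),(318,443)),('fan',None,None)):
    p,e=(two(s,S(*a),t,T(*b)) if a else two(s,(340.9,257),t,(237.9,217.1))); P[n]=p; print(n,p.round(4),round(e,4))
L,R=P['barL'],P['barR']; print('len',np.linalg.norm(L-R)); y=(L-R)/np.linalg.norm(L-R); print('y',y.round(3))
pl=onz(t,*T(174,82),.47);pr=onz(t,*T(318,443),.47); print(pl,pr,np.linalg.norm(pl-pr)); 
yy=(pl-pr)/np.linalg.norm(pl-pr);print('yaw y',yy.round(3), 'tip-bar mid z at .1', onz(s,340.9,257,.055))
for z in(.1,): 
  for q in((95,308),(165,500)): print(onz(t,*T(*q),z))
  for q in((230,499),(456,468)): print(onz(s,*S(*q),z))
```

```text
barL [0.6743 0.0117 0.1037] 0.0012
barR [ 0.499  -0.0516  0.1057] 0.0071
tip [0.7112 0.0257 0.2143] 0.0008
postL_top [ 0.7431 -0.0388  0.4689] 0.0026
postR_top [ 0.4812 -0.1438  0.4597] 0.0009
fan [0.4256 0.3415 0.0588] 0.0002
len 0.18643325915293826
y [ 0.94   0.34  -0.011]
[ 0.74404351 -0.03872217  0.47      ] [ 0.4795108  -0.14261125  0.47      ] 0.28420150230291413
yaw y [0.931 0.366 0.   ] tip-bar mid z at .1 [0.42567239 0.33739486 0.055     ]
[0.67472453 0.01171095 0.1       ]
[ 0.50362141 -0.05205757  0.1       ]
[0.67587654 0.00628442 0.1       ]
[ 0.49604105 -0.05892996  0.1       ]
```

The bar ends, pointer tip and posts agree with the sizes given:

| Point | Measured |
|---|---|
| Bar axis height | about 0.10 m |
| Pointer height | about 0.214 m |
| Booth y axis azimuth | about 21° |
| Fan top | (0.426, 0.339, 0.058) |

I'll lift clear of the booth (0.47 m), then swing over it about the base axis.

Emit:
carry_out:
  targets:
    - {"xyz":[0,0,-4],"rotation":[0,0,0],"grip":0}
    - {"xyz":[0,0,-4],"rotation":[0,0,0],"grip":0}
    - {"xyz":[0,0,-4],"rotation":[0,0,0],"grip":0}
    - {"xyz":[0,0,-4],"rotation":[0,0,0],"grip":0}
    - {"xyz":[0,0,-4],"rotation":[0,0,0],"grip":0}
    - {"xyz":[0,0,-4],"rotation":[0,0,0],"grip":0}
    - {"xyz":[0,0,-4],"rotation":[0,0,0],"grip":0}
    - {"xyz":[0,0,-4],"rotation":[0,0,0],"grip":0}

```text
time: 0.82
tcp_pos: [0.2985, -0.6327, 0.5358]
eef_rot: [0.976, 0.219, -0.0, -0.0]
wrist_force: [0.1, -0.3, 0.6]
width: 0.0403
```

Emit:
carry_out:
  targets:
    - {"xyz":[0,0,-4],"rotation":[0,0,0],"grip":0}
    - {"xyz":[0,0,-4],"rotation":[0,0,0],"grip":0}
    - {"xyz":[4,-0.1,0],"rotation":[0,0,-3.3],"grip":0}
    - {"xyz":[4,-0.1,0],"rotation":[0,0,-3.3],"grip":0}
    - {"xyz":[4,-0.1,0],"rotation":[0,0,-3.3],"grip":0}
    - {"xyz":[4,-0.1,0],"rotation":[0,0,-3.3],"grip":0}
    - {"xyz":[4,-0.1,0],"rotation":[0,0,-3.3],"grip":0}
    - {"xyz":[4,-0.1,0],"rotation":[0,0,-3.3],"grip":0}

```text
time: 1.48
tcp_pos: [0.4959, -0.495, 0.6134]
eef_rot: [0.923, 0.384, -0.0, -0.0]
wrist_force: [-0.2, -0.9, -0.0]
width: 0.0005
```

Emit:
carry_out:
  targets:
    - {"xyz":[4,-0.1,0],"rotation":[0,0,-3.3],"grip":0}
    - {"xyz":[4,-0.1,0],"rotation":[0,0,-3.3],"grip":0}
    - {"xyz":[4,-0.1,0],"rotation":[0,0,-3.3],"grip":0}
    - {"xyz":[4,-0.1,0],"rotation":[0,0,-3.3],"grip":0}
    - {"xyz":[4,-0.1,0],"rotation":[0,0,-3.3],"grip":0}
    - {"xyz":[4,-0.1,0],"rotation":[0,0,-3.3],"grip":0}
    - {"xyz":[4,-0.1,0],"rotation":[0,0,-3.3],"grip":0}
    - {"xyz":[4,-0.1,0],"rotation":[0,0,-3.3],"grip":0}

```text
time: 2.15
tcp_pos: [0.6632, -0.2252, 0.6134]
eef_rot: [0.811, 0.585, -0.0, -0.0]
wrist_force: [0.7, -0.1, -0.2]
width: 0.0002
```

Emit:
carry_out:
  targets:
    - {"xyz":[4,-0.1,0],"rotation":[0,0,-3.3],"grip":0}
    - {"xyz":[4,-0.1,0],"rotation":[0,0,-3.3],"grip":0}
    - {"xyz":[4,-0.1,0],"rotation":[0,0,-3.3],"grip":0}
    - {"xyz":[4,-0.1,0],"rotation":[0,0,-3.3],"grip":0}
    - {"xyz":[4,-0.1,0],"rotation":[0,0,-3.3],"grip":0}
    - {"xyz":[4,-0.1,0],"rotation":[0,0,-3.3],"grip":0}
    - {"xyz":[4,-0.1,0],"rotation":[0,0,-3.3],"grip":0}
    - {"xyz":[4,-0.1,0],"rotation":[0,0,-3.3],"grip":0}

```text
time: 2.82
tcp_pos: [0.6931, 0.0907, 0.6134]
eef_rot: [0.656, 0.755, -0.0, -0.0]
wrist_force: [0.9, 0.6, -0.3]
width: 0.0003
```

Emit:
carry_out:
  targets:
    - {"xyz":[4,-0.1,0],"rotation":[0,0,-3.3],"grip":0}
    - {"xyz":[4,-0.1,0],"rotation":[0,0,-3.3],"grip":0}
    - {"xyz":[4,-0.1,0],"rotation":[0,0,-3.3],"grip":0}
    - {"xyz":[4,-0.1,0],"rotation":[0,0,-3.3],"grip":0}
    - {"xyz":[0,0,0],"rotation":[0,0,0],"grip":0}

```text
time: 3.23
tcp_pos: [0.6519, 0.249, 0.6136]
eef_rot: [0.563, 0.827, 0.0, -0.001]
wrist_force: [-0.4, -0.4, -0.2]
width: 0.0004
```

Run:
```python
from h import *
s=snap('top','top1'); w=snap('wrist','wrist1'); print(readout.get_obs()['qpos'].round(3))
cv2.imwrite('pics/tz1.png',cv2.resize(s['color'][80:240,210:450,::-1],(720,480),interpolation=cv2.INTER_CUBIC))
```

```text
[ 0.325  0.169  1.298 -0.     1.675 -0.044]
```

View pics/wrist1.png

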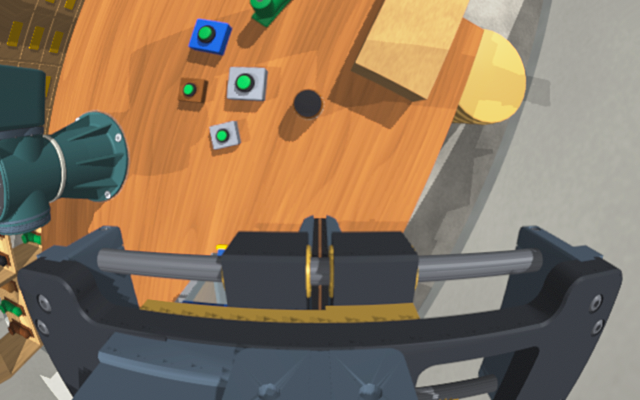

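View pics/tz1.png

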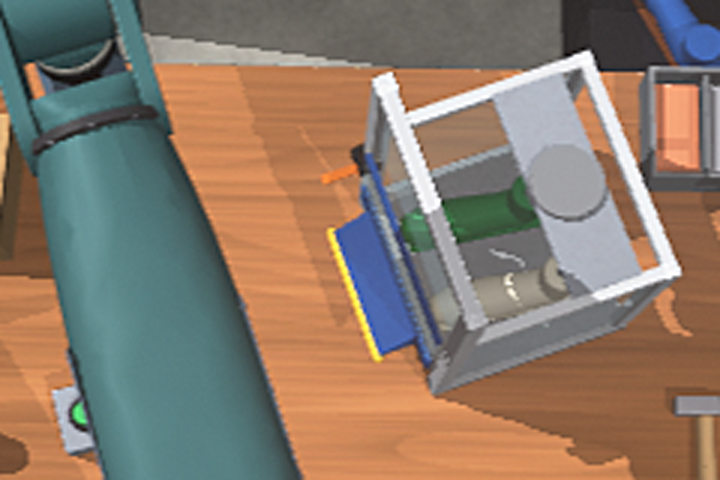

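The wrist camera sees the booth's nose and the bench, and the fingers are shut. In the top zoom the bar runs from (331,231) to (378,358), with the pointer tip at (323,181). Next I'll tilt by −45° about tool y.

Emit:
carry_out:
  targets:
    - {"xyz":[0,0,0],"rotation":[0,-6.5,0],"grip":0}
    - {"xyz":[0,0,0],"rotation":[0,-6.5,0],"grip":0}
    - {"xyz":[0,0,0],"rotation":[0,-6.5,0],"grip":0}
    - {"xyz":[0,0,0],"rotation":[0,-6.5,0],"grip":0}
    - {"xyz":[0,0,0],"rotation":[0,-6.5,0],"grip":0}
    - {"xyz":[0,0,0],"rotation":[0,-6.5,0],"grip":0}
    - {"xyz":[0,0,0],"rotation":[0,-6,0],"grip":0}
    - {"xyz":[0,0,0],"rotation":[0,0,0],"grip":0}

```text
time: 4.0
tcp_pos: [0.6538, 0.2438, 0.6109]
eef_rot: [0.521, 0.761, -0.22, 0.317]
wrist_force: [-0.2, 0.0, -0.7]
width: 0.0004
```

```bash
cat >> h.py <<'E'
from scipy.spatial.transform import Rotation as Ro
def tool(): 
    o=readout.get_obs(); return np.array(o['tcp_pos']),Ro.from_quat(o['eef_rot']).as_matrix(),o
def goto(X):
    p,M,o=tool(); d=M.T@(np.array(X)-p)*100; print('tool shift cm',d.round(2),'|',round(np.linalg.norm(d),2)); return d
E
python3 - <<'E'
from h import *
p,M,o=tool(); print(p.round(4),M.round(3).tolist(),o['qpos'].round(3))
s=snap('side','side2'); t=load('top1')
cv2.imwrite('pics/sz2.png',cv2.resize(s['color'][90:210,240:360,::-1],(600,600),interpolation=cv2.INTER_CUBIC))
T=lambda x,y:(x/3+210-.33,y/3+80-.33)
S=lambda x,y:(x/5+240-.4,y/5+90-.4)
for n,a,b in(('barL',(230,499),(332,231)),('barR',(456,468),(378,358)),('tip',(177,391),(323,181))):
    print(n,two(s,S(*a),t,T(*b)))
y=np.array([np.cos(np.radians(21)),np.sin(np.radians(21)),0]); f=np.array([y[1],-y[0],0]); print('f',f)
bm=np.array([.587,-.0225,0])
goto(bm-.14*f+[0,0,.2]); goto(bm-.14*f+[0,0,.05]); goto(bm+[0,0,.05])
E
```

```text
[0.6538 0.2438 0.6109] [[-0.256, 0.933, 0.253], [0.654, 0.36, -0.665], [-0.712, -0.005, -0.703]] [ 0.593  0.218  1.377 -0.776  1.716  0.173]
barL (array([0.67416389, 0.01138775, 0.10339335]), np.float64(0.001599779587562213))
barR (array([ 0.49770232, -0.05255152,  0.1047965 ]), np.float64(0.004336302501432537))
tip (array([0.71013484, 0.02520526, 0.21359947]), np.float64(0.00159003636437769))
f [ 0.35836795 -0.93358043  0.        ]
tool shift cm [ 23.2  -15.66  35.11] | 44.9
tool shift cm [ 33.81 -15.61  45.72] | 58.96
tool shift cm [ 23.91 -15.62  55.62] | 62.52
```

View pics/side2.png

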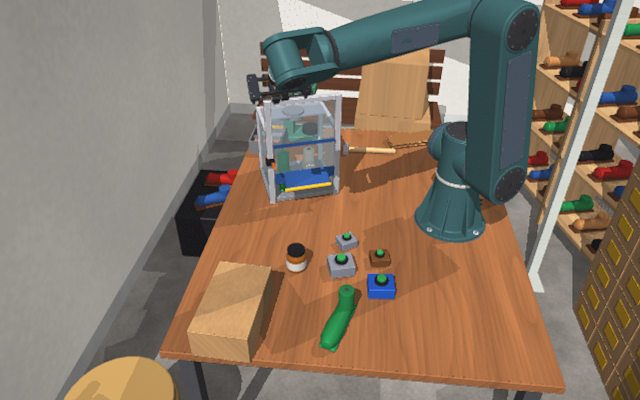

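View pics/sz2.png

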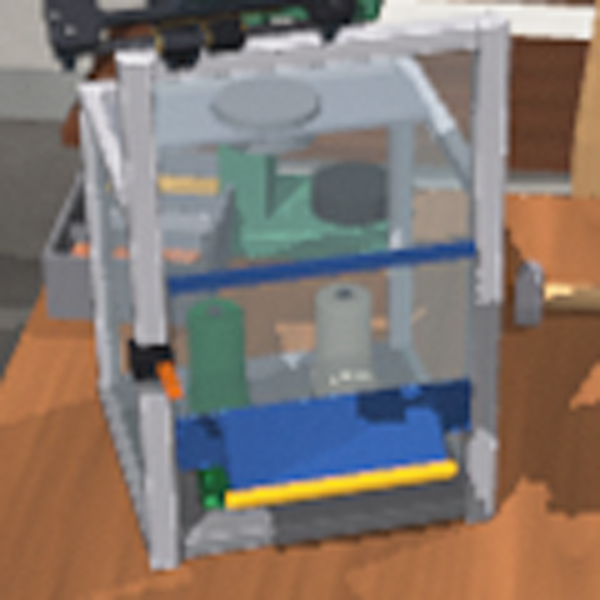

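Emit:
carry_out:
  targets:
    - {"xyz":[1.93,-1.3,2.93],"rotation":[0,0,0],"grip":0}
    - {"xyz":[1.93,-1.3,2.93],"rotation":[0,0,0],"grip":0}
    - {"xyz":[1.93,-1.3,2.93],"rotation":[0,0,0],"grip":0}
    - {"xyz":[1.93,-1.3,2.93],"rotation":[0,0,0],"grip":0}
    - {"xyz":[1.93,-1.3,2.93],"rotation":[0,0,0],"grip":0}
    - {"xyz":[1.93,-1.3,2.93],"rotation":[0,0,0],"grip":0}
    - {"xyz":[1.93,-1.3,2.93],"rotation":[0,0,0],"grip":0}
    - {"xyz":[1.93,-1.3,2.93],"rotation":[0,0,0],"grip":0}

```text
time: 4.72
tcp_pos: [0.5772, 0.1518, 0.3384]
eef_rot: [0.525, 0.761, -0.215, 0.314]
wrist_force: [-0.1, -0.3, -0.2]
width: 0.0006
```

Run:
```python
from h import *
p,M,o=tool(); print(p.round(4),M[:,2].round(3),M[:,1].round(3),o['qpos'].round(3))
```

```text
[0.5772 0.1518 0.3384] [ 0.252 -0.658 -0.71 ] [0.935 0.356 0.002] [ 0.534  0.18   1.9   -0.798  1.325  0.483]
```

Emit:
carry_out:
  targets:
    - {"xyz":[1.93,-1.3,2.93],"rotation":[0,0,0],"grip":0}
    - {"xyz":[1.93,-1.3,2.93],"rotation":[0,0,0],"grip":0}
    - {"xyz":[1.93,-1.3,2.93],"rotation":[0,0,0],"grip":0}
    - {"xyz":[1.93,-1.3,2.93],"rotation":[0,0,0],"grip":0}
    - {"xyz":[2.6,0,2.6],"rotation":[0,0,0],"grip":0}
    - {"xyz":[2.6,0,2.6],"rotation":[0,0,0],"grip":0}
    - {"xyz":[0,0,0],"rotation":[0,0,0],"grip":0}

```text
time: 5.3
tcp_pos: [0.5367, 0.1059, 0.1229]
eef_rot: [0.524, 0.761, -0.219, 0.313]
wrist_force: [-1.4, -1.6, -0.1]
width: 0.0003
```

Run:
```python
from h import *
p,M,o=tool(); print(p.round(4),M[:,2].round(3),M[:,1].round(3),o['qpos'].round(3))
w=snap('wrist','wrist3')
y=np.array([np.cos(np.radians(21)),np.sin(np.radians(21)),0]); f=np.array([y[1],-y[0],0]); bm=np.array([.587,-.0225,0])
print((p-bm)@f,(p-bm)@y); goto(bm-.14*f+[0,0,.05]); goto(bm+[0,0,.05])
```

```text
[0.5367 0.1059 0.1229] [ 0.246 -0.662 -0.708] [ 0.935  0.355 -0.007] [ 0.5    0.414  2.088 -0.946  1.038  0.805]
-0.13791403646972022 -0.0009589717509443217
tool shift cm [ 5.52 -0.03  5.27] | 7.63
tool shift cm [-4.390e+00  1.000e-02  1.516e+01] | 15.78
```

View pics/wrist3.png

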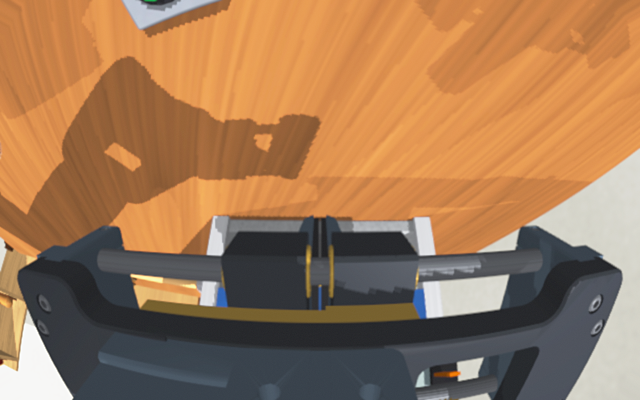

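Emit:
carry_out:
  targets:
    - {"xyz":[0,0,0],"rotation":[0,6,0],"grip":0}
    - {"xyz":[2.9,0,2.4],"rotation":[0,0,0],"grip":0}
    - {"xyz":[2.2,0,2.7],"rotation":[0,0,0],"grip":0}
    - {"xyz":[0,0,0],"rotation":[0,0,0],"grip":0}

```text
time: 5.68
tcp_pos: [0.5358, 0.1146, 0.0548]
eef_rot: [0.534, 0.777, -0.19, 0.274]
wrist_force: [-1.4, -1.0, -1.8]
width: 0.0006
```

Run:
```python
from h import *
p,M,o=tool(); print(p.round(4),M[:,2].round(3),M[:,1].round(3),o['qpos'].round(3),o['wrist_force'])
y=np.array([np.cos(np.radians(21)),np.sin(np.radians(21)),0]); f=np.array([y[1],-y[0],0]); bm=np.array([.587,-.0225,0])
print((p-bm)@f,(p-bm)@y); goto(bm+[0,0,.045]); print('up 1cm', M.T@[0,0,1], 'f 1cm',M.T@f)
s=snap('side','side4');cv2.imwrite('pics/sz4.png',cv2.resize(s['color'][90:250,220:420,::-1],(750,600),interpolation=cv2.INTER_CUBIC))
```

```text
[0.5358 0.1146 0.0548] [ 0.223 -0.588 -0.778] [ 0.934  0.357 -0.002] [ 0.478  0.506  2.085 -0.927  0.896  0.839] [-1.35941031 -0.96662142 -1.82922372]
-0.1463392752100765 0.0012833774536736532
tool shift cm [-10.76  -0.11   9.96] | 14.67
up 1cm [-0.62870424 -0.00184787 -0.77764231] f 1cm [-0.77764446  0.00116485  0.62870321]
```

View pics/sz4.png

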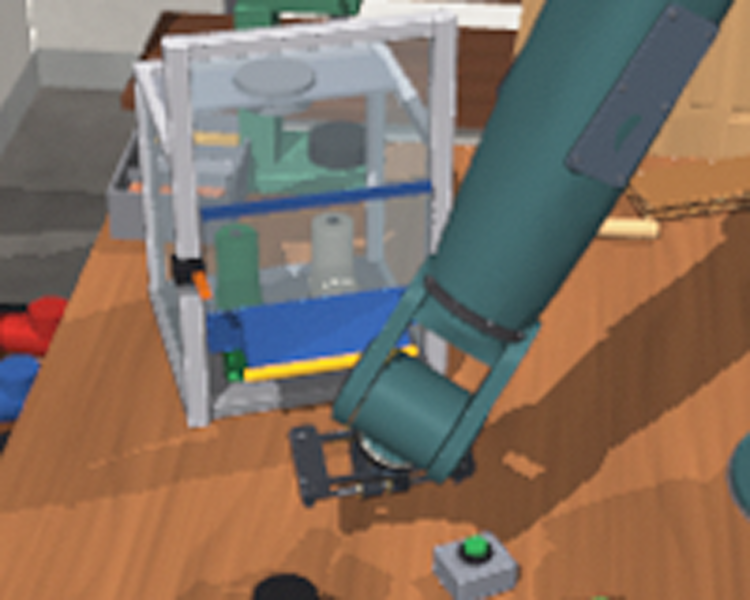

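Emit:
carry_out:
  targets:
    - {"xyz":[-1.8,0,1.66],"rotation":[0,0,0],"grip":0}
    - {"xyz":[-1.8,0,1.66],"rotation":[0,0,0],"grip":0}
    - {"xyz":[-1.8,0,1.66],"rotation":[0,0,0],"grip":0}
    - {"xyz":[-1.8,0,1.66],"rotation":[0,0,0],"grip":0}
    - {"xyz":[-1.8,0,1.66],"rotation":[0,0,0],"grip":0}
    - {"xyz":[0,0,0],"rotation":[0,0,0],"grip":0}

```text
time: 6.23
tcp_pos: [0.5838, 0.0006, 0.0547]
eef_rot: [0.536, 0.776, -0.189, 0.273]
wrist_force: [-0.8, 0.9, 1.1]
width: 0.0005
```

```bash
cat > st.py <<'E'
from h import *
import sys
p,M,o=tool(); print(p.round(4),M[:,2].round(3),M[:,1].round(3),o['qpos'].round(3),o['wrist_force'].round(1))
y=np.array([np.cos(np.radians(21)),np.sin(np.radians(21)),0]); f=np.array([y[1],-y[0],0]); bm=np.array([.587,-.0225,0])
print('f,y',(p-bm)@f,(p-bm)@y); print('up 1cm', (M.T@[0,0,1]).round(3), 'f 1cm',(M.T@f).round(3))
E
python3 - <<'E'
from st import *
goto(bm+[0,0,.045])
s=snap('side','side5');cv2.imwrite('pics/sz5.png',cv2.resize(s['color'][90:250,220:420,::-1],(750,600),interpolation=cv2.INTER_CUBIC))
w=snap('wrist','wrist5')
t=snap('top','top5');cv2.imwrite('pics/tz5.png',cv2.resize(t['color'][80:240,210:450,::-1],(720,480),interpolation=cv2.INTER_CUBIC))
E
```

```text
[0.5838 0.0006 0.0547] [ 0.221 -0.587 -0.779] [ 0.936  0.353 -0.   ] [ 0.251  0.505  2.086 -1.06   0.796  0.755] [-0.8  0.9  1.1]
f,y -0.02270164081783791 0.0052381225615234246
up 1cm [-0.627 -0.    -0.779] f 1cm [-0.779  0.006  0.627]
tool shift cm [-1.16 -0.51  2.18] | 2.52
```

View pics/sz5.png

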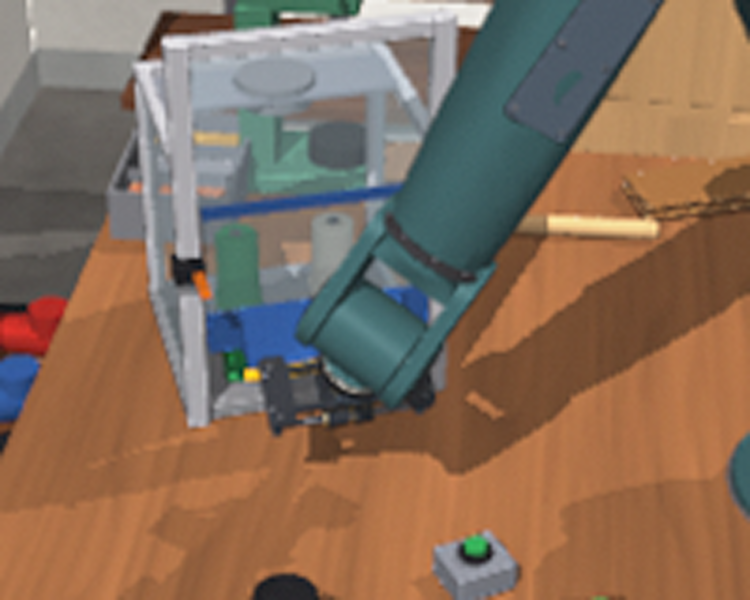

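View pics/wrist5.png

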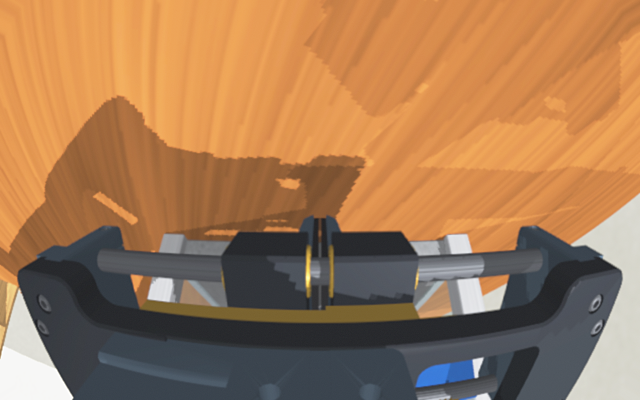

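View pics/tz5.png

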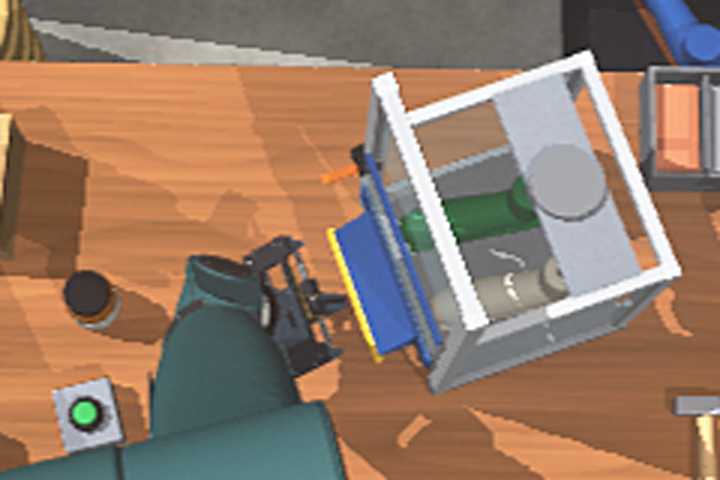

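Joint 4 is at its limit (−1.06) with this tilt, so I'll go 5° steeper to free it.

Emit:
carry_out:
  targets:
    - {"xyz":[0,0,0],"rotation":[0,5,0],"grip":0}
    - {"xyz":[0,0,0],"rotation":[0,0,0],"grip":0}

```text
time: 6.55
tcp_pos: [0.5822, 0.0041, 0.0528]
eef_rot: [0.543, 0.789, -0.164, 0.238]
wrist_force: [0.9, -0.9, 0.7]
width: 0.0006
```

Run:
```python
from st import *
goto(bm-.005*f+[0,0,.05])
```

```text
[0.5822 0.0041 0.0528] [ 0.197 -0.517 -0.833] [ 0.934  0.357 -0.001] [ 0.221  0.481  2.087 -0.956  0.734  0.639] [ 0.9 -0.9  0.7]
f,y -0.026551724680860846 0.005005135627589181
up 1cm [-0.553 -0.001 -0.833] f 1cm [-0.833  0.002  0.553]
tool shift cm [-1.64 -0.5   1.43] | 2.23
```

Emit:
carry_out:
  targets:
    - {"xyz":[-0.55,-0.25,0.48],"rotation":[0,0,0],"grip":0}
    - {"xyz":[-0.55,-0.25,0.48],"rotation":[0,0,0],"grip":0}
    - {"xyz":[-0.55,0,0.48],"rotation":[0,0,0],"grip":0}
    - {"xyz":[0,0,0],"rotation":[0,0,0],"grip":0}

```text
time: 6.88
tcp_pos: [0.5836, -0.0197, 0.0475]
eef_rot: [0.542, 0.788, -0.167, 0.238]
wrist_force: [-0.4, -0.4, 0.3]
width: 0.0004
```

Run:
```python
from st import *
s=snap('side','side6');cv2.imwrite('pics/sz6.png',cv2.resize(s['color'][130:210,270:370,::-1],(750,600),interpolation=cv2.INTER_CUBIC))
```

```text
[ 0.5836 -0.0197  0.0475] [ 0.194 -0.521 -0.831] [ 0.935  0.356 -0.005] [ 0.18   0.489  2.093 -0.991  0.714  0.637] [-0.4 -0.4  0.3]
f,y -0.0038010626587782746 -0.002206678199939498
up 1cm [-0.556 -0.005 -0.831] f 1cm [-0.831  0.003  0.556]
```

View pics/sz6.png

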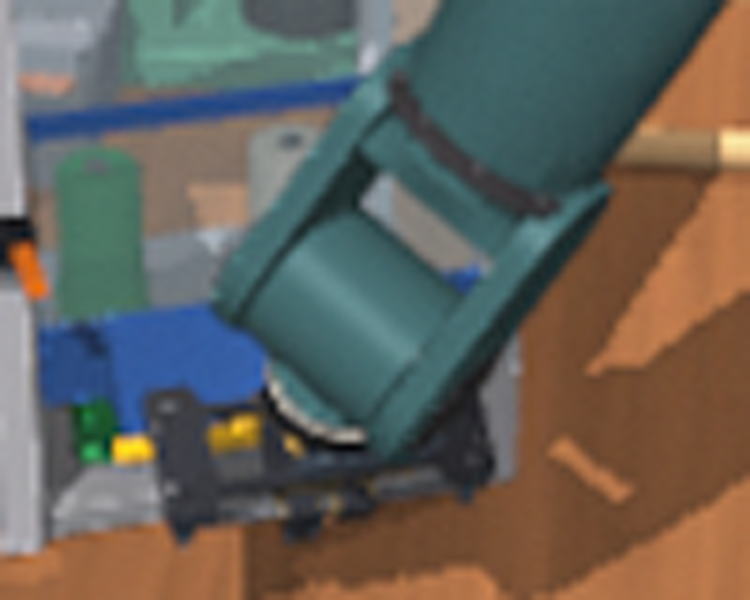

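Emit:
carry_out:
  targets:
    - {"xyz":[-0.22,0,-0.33],"rotation":[0,0,0],"grip":0}
    - {"xyz":[-0.22,0,-0.33],"rotation":[0,0,0],"grip":0}
    - {"xyz":[-0.22,0,-0.33],"rotation":[0,0,0],"grip":0}

```text
time: 7.18
tcp_pos: [0.5838, -0.0184, 0.0601]
eef_rot: [0.542, 0.788, -0.166, 0.238]
wrist_force: [0.1, 0.4, 0.0]
width: 0.0003
```

Emit:
carry_out:
  targets:
    - {"xyz":[-0.22,0,-0.33],"rotation":[0,0,0],"grip":0}

```text
time: 7.27
tcp_pos: [0.5839, -0.0184, 0.0642]
eef_rot: [0.542, 0.788, -0.166, 0.238]
wrist_force: [-0.9, 0.8, -3.7]
width: 0.0004
```

Emit:
carry_out:
  targets:
    - {"xyz":[-0.22,0,-0.33],"rotation":[0,0,0],"grip":0}

```text
time: 7.35
tcp_pos: [0.5838, -0.0183, 0.0681]
eef_rot: [0.542, 0.788, -0.166, 0.238]
wrist_force: [1.0, 1.6, -2.4]
width: 0.0005
```

Emit:
carry_out:
  targets:
    - {"xyz":[-0.22,0,-0.33],"rotation":[0,0,0],"grip":0}

```text
time: 7.43
tcp_pos: [0.5838, -0.0183, 0.072]
eef_rot: [0.542, 0.788, -0.166, 0.238]
wrist_force: [-0.2, 2.4, -3.0]
width: 0.0004
```

Emit:
carry_out:
  targets:
    - {"xyz":[-0.22,0,-0.33],"rotation":[0,0,0],"grip":0}

```text
time: 7.52
tcp_pos: [0.5838, -0.0184, 0.076]
eef_rot: [0.542, 0.788, -0.166, 0.238]
wrist_force: [-0.4, 2.9, -3.1]
width: 0.0001
```

Contact came at z≈0.064 as predicted, with about 3 N of force, and the sash is rising with the fingers. I'll continue steadily.

Emit:
carry_out:
  targets:
    - {"xyz":[-0.33,0,-0.5],"rotation":[0,0,0],"grip":0}
    - {"xyz":[-0.33,0,-0.5],"rotation":[0,0,0],"grip":0}
    - {"xyz":[-0.33,0,-0.5],"rotation":[0,0,0],"grip":0}
    - {"xyz":[-0.33,0,-0.5],"rotation":[0,0,0],"grip":0}
    - {"xyz":[-0.33,0,-0.5],"rotation":[0,0,0],"grip":0}
    - {"xyz":[-0.33,0,-0.5],"rotation":[0,0,0],"grip":0}
    - {"xyz":[-0.33,0,-0.5],"rotation":[0,0,0],"grip":0}
    - {"xyz":[-0.33,0,-0.5],"rotation":[0,0,0],"grip":0}

```text
time: 8.18
tcp_pos: [0.5838, -0.0184, 0.1241]
eef_rot: [0.542, 0.788, -0.166, 0.238]
wrist_force: [0.0, 2.4, -3.0]
width: 0.0007
```

Emit:
carry_out:
  targets:
    - {"xyz":[-0.33,0,-0.5],"rotation":[0,0,0],"grip":0}
    - {"xyz":[-0.33,0,-0.5],"rotation":[0,0,0],"grip":0}
    - {"xyz":[-0.33,0,-0.5],"rotation":[0,0,0],"grip":0}
    - {"xyz":[-0.33,0,-0.5],"rotation":[0,0,0],"grip":0}
    - {"xyz":[0,0,0],"rotation":[0,0,0],"grip":0}

```text
time: 8.6
tcp_pos: [0.5845, -0.0181, 0.1489]
eef_rot: [0.543, 0.788, -0.166, 0.239]
wrist_force: [-0.2, 0.5, -0.6]
width: 0.001
```

Run:
```python
from st import *
s=snap('side','side7');cv2.imwrite('pics/sz7.png',cv2.resize(s['color'][120:200,250:350,::-1],(800,600)[:1]*1+(640,) if 0 else (750,600),interpolation=cv2.INTER_CUBIC))
t=snap('top','top7');cv2.imwrite('pics/tz7.png',cv2.resize(t['color'][110:210,280:405,::-1],(750,600),interpolation=cv2.INTER_CUBIC))
```

```text
[ 0.5845 -0.0181  0.1489] [ 0.196 -0.52  -0.831] [ 0.934  0.356 -0.003] [ 0.182  0.305  2.09  -0.838  0.827  0.427] [-0.2  0.5 -0.6]
f,y -0.004981601669946555 -0.0007769067703215288
up 1cm [-0.556 -0.003 -0.831] f 1cm [-0.831  0.002  0.556]
```

View pics/sz7.png

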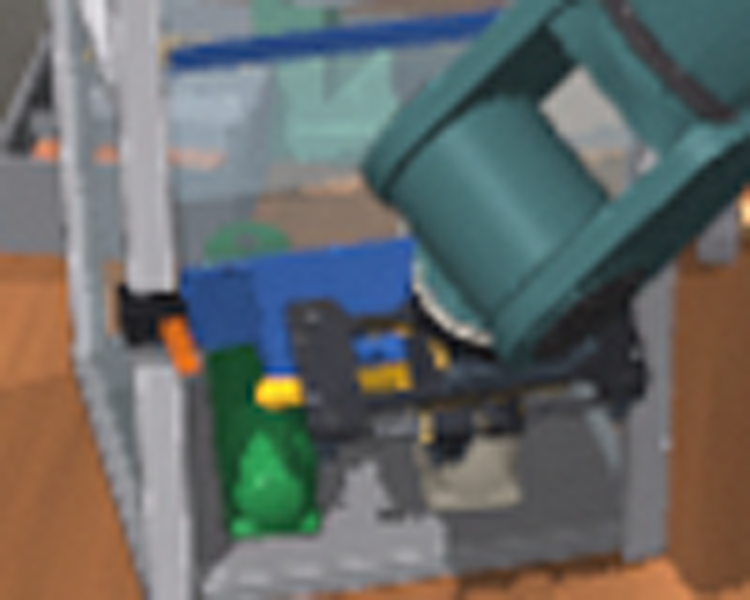

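View pics/tz7.png

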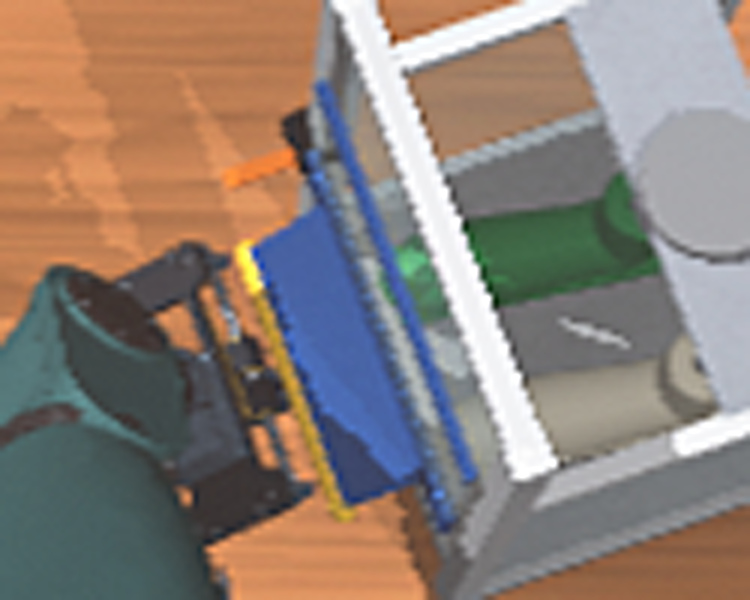

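In the side crop the bar's left end is at (258,391) and the pointer tip at (187,368), so the bar is still about 2–3 cm low. I'll raise it a little, back off, and take a close wrist view to measure the rest precisely. The side view is only about 4 mm per pixel.

Emit:
carry_out:
  targets:
    - {"xyz":[-0.25,0,-0.37],"rotation":[0,0,0],"grip":0}
    - {"xyz":[-0.25,0,-0.37],"rotation":[0,0,0],"grip":0}
    - {"xyz":[-0.25,0,-0.37],"rotation":[0,0,0],"grip":0}
    - {"xyz":[-0.25,0,-0.37],"rotation":[0,0,0],"grip":0}
    - {"xyz":[0,0,0],"rotation":[0,0,0],"grip":0}

```text
time: 9.12
tcp_pos: [0.5843, -0.0181, 0.1663]
eef_rot: [0.543, 0.788, -0.166, 0.238]
wrist_force: [-0.5, 1.4, 0.3]
width: 0.0003
```

Run:
```python
from st import *
s=snap('side','side8')
h=cv2.cvtColor(s['color'],cv2.COLOR_RGB2HSV)
for tag in('side0','side2','side8'):
    im=load(tag)['color'].astype(float); print(tag)
    h=cv2.cvtColor(load(tag)['color'],cv2.COLOR_RGB2HSV)
    m=cv2.inRange(h,(20,110,110),(34,255,255)); m[:150]=0;m[205:]=0;m[:,:278]=0;m[:,345:]=0
    for c in range(282,312,2):
        r=np.nonzero(m[:,c])[0]; 
        if len(r): print(c,r.min(),r.max(),round(float((r*h[r,c,1].astype(float)).sum()/h[r,c,1].sum()),2),end='; ')
    print()
    o=cv2.inRange(h,(4,140,120),(16,255,255)); o[:155]=0;o[175:]=0;o[:,:266]=0;o[:,282:]=0
    print(np.argwhere(o)[:, ::-1].tolist())
```

```text
[ 0.5843 -0.0181  0.1663] [ 0.195 -0.52  -0.831] [ 0.934  0.356 -0.003] [ 0.182  0.275  2.086 -0.815  0.85   0.393] [-0.5  1.4  0.3]
f,y -0.005043880714940331 -0.0009864499445636711
up 1cm [-0.556 -0.003 -0.831] f 1cm [-0.831  0.002  0.556]
side0
286 189 190 189.5; 288 188 190 189.13; 290 188 190 189.07; 292 188 190 188.95; 294 188 190 188.95; 296 187 189 188.11; 298 187 189 187.99; 300 187 189 187.97; 302 187 189 187.91; 304 186 188 187.05; 306 186 188 186.96; 308 186 188 186.93; 310 185 187 186.11; 
[[273, 162], [272, 163], [273, 163], [274, 163], [272, 164], [273, 164], [274, 164], [272, 165], [273, 165], [274, 165], [272, 166], [273, 166], [274, 166], [275, 166], [273, 167], [274, 167], [275, 167], [273, 168], [274, 168], [275, 168], [274, 169], [275, 169]]
side2
286 189 190 189.5; 288 188 190 189.13; 290 188 190 189.07; 292 188 190 188.95; 294 188 190 188.95; 296 187 190 188.52; 298 187 190 188.3; 300 187 189 187.97; 302 186 189 187.57; 304 186 188 187.06; 306 186 188 186.98; 308 186 188 186.95; 310 185 187 186.1; 
[[273, 162], [272, 163], [273, 163], [274, 163], [272, 164], [273, 164], [274, 164], [272, 165], [273, 165], [274, 165], [272, 166], [273, 166], [274, 166], [275, 166], [273, 167], [274, 167], [275, 167], [273, 168], [274, 168], [275, 168], [274, 169], [275, 169]]
side8
284 167 170 168.4; 286 167 170 168.58; 288 167 170 168.52; 298 166 167 166.46; 300 165 167 166.1; 302 165 167 166.01; 308 163 163 163.0; 
[[273, 162], [272, 163], [273, 163], [274, 163], [272, 164], [273, 164], [274, 164], [272, 165], [273, 165], [274, 165], [272, 166], [273, 166], [274, 166], [275, 166], [273, 167], [274, 167], [275, 167], [273, 168], [274, 168], [275, 168], [274, 169], [275, 169]]
```

By that view the bar is about 5 mm low. I'll back off down and away, then roll the gripper for a close wrist view.

Emit:
carry_out:
  targets:
    - {"xyz":[1.0,0,0],"rotation":[0,0,0],"grip":0}
    - {"xyz":[1.5,0,0],"rotation":[0,0,0],"grip":0}
    - {"xyz":[2.4,0.8,-2.2],"rotation":[0,0,0],"grip":0}
    - {"xyz":[2.4,1.4,-2.4],"rotation":[0,0,0],"grip":0}
    - {"xyz":[1.8,1.4,-2.6],"rotation":[0,0,0],"grip":0}
    - {"xyz":[0,1.4,-2.6],"rotation":[0,0,0],"grip":0}
    - {"xyz":[0,1.4,-1],"rotation":[0,-6,0],"grip":0}
    - {"xyz":[0,0,0],"rotation":[0,0,0],"grip":0}

```text
time: 9.83
tcp_pos: [0.5975, 0.1347, 0.2056]
eef_rot: [0.532, 0.774, -0.194, 0.282]
wrist_force: [-0.6, -0.4, -1.2]
width: 0.0007
```

Emit:
carry_out:
  targets:
    - {"xyz":[0,0,0],"rotation":[0,0,-5],"grip":0}

```text
time: 9.92
tcp_pos: [0.5957, 0.133, 0.2037]
eef_rot: [0.498, 0.797, -0.206, 0.271]
wrist_force: [-0.8, -0.1, 0.1]
width: 0.0003
```

```bash
python3 st.py
```

```text
[0.5957 0.133  0.2037] [ 0.226 -0.598 -0.769] [ 0.906  0.418 -0.059] [ 0.464  0.336  1.951 -0.796  1.098  0.477] [-0.8 -0.1  0.1]
f,y -0.14205227208970136 0.063869647458077
up 1cm [-0.637 -0.059 -0.769] f 1cm [-0.766 -0.066  0.64 ]
```

Emit:
carry_out:
  targets:
    - {"xyz":[0,0,0],"rotation":[0,0,-7],"grip":0}

```text
time: 10.0
tcp_pos: [0.5953, 0.132, 0.2034]
eef_rot: [0.447, 0.827, -0.223, 0.256]
wrist_force: [-0.3, -0.1, -0.3]
width: 0.0001
```

```bash
python3 st.py|head -1
```

```text
[0.5953 0.132  0.2034] [ 0.225 -0.598 -0.769] [ 0.854  0.501 -0.14 ] [ 0.463  0.335  1.952 -0.796  1.098  0.349] [-0.3 -0.1 -0.3]
```

Emit:
carry_out:
  targets:
    - {"xyz":[0,0,0],"rotation":[0,0,-7],"grip":0}
    - {"xyz":[0,0,0],"rotation":[0,0,-7],"grip":0}
    - {"xyz":[0,0,0],"rotation":[0,0,-7],"grip":0}
    - {"xyz":[0,0,0],"rotation":[0,0,-7],"grip":0}
    - {"xyz":[0,0,0],"rotation":[0,0,-7],"grip":0}
    - {"xyz":[0,0,0],"rotation":[0,0,-7],"grip":0}
    - {"xyz":[0,0,0],"rotation":[0,0,-7],"grip":0}
    - {"xyz":[0,0,0],"rotation":[0,0,-7],"grip":0}

```text
time: 10.67
tcp_pos: [0.5952, 0.1313, 0.2036]
eef_rot: [0.006, 0.94, -0.317, 0.121]
wrist_force: [-0.2, -0.9, 1.0]
width: 0.0003
```

Emit:
carry_out:
  targets:
    - {"xyz":[0,0,0],"rotation":[0,0,-7],"grip":0}
    - {"xyz":[0,0,0],"rotation":[0,0,-7],"grip":0}
    - {"xyz":[0,0,0],"rotation":[0,0,-7],"grip":0}
    - {"xyz":[0,0,0],"rotation":[0,0,-7],"grip":0}
    - {"xyz":[0,0,0],"rotation":[0,0,-7],"grip":0}
    - {"xyz":[0,0,0],"rotation":[0,0,-7],"grip":0}
    - {"xyz":[0,0,0],"rotation":[0,0,-7],"grip":0}
    - {"xyz":[0,0,0],"rotation":[0,0,-7],"grip":0}

```text
time: 11.33
tcp_pos: [0.5952, 0.1313, 0.2036]
eef_rot: [-0.437, 0.833, -0.337, -0.042]
wrist_force: [-0.3, 0.0, -0.6]
width: 0.0002
```

Emit:
carry_out:
  targets:
    - {"xyz":[0,0,0],"rotation":[0,0,-7],"grip":0}
    - {"xyz":[0,0,0],"rotation":[0,0,-7],"grip":0}
    - {"xyz":[0,0,0],"rotation":[0,0,-7],"grip":0}
    - {"xyz":[0,0,0],"rotation":[0,0,-7],"grip":0}
    - {"xyz":[0,0,0],"rotation":[0,0,-7],"grip":0}
    - {"xyz":[0,0,0],"rotation":[0,0,-7],"grip":0}
    - {"xyz":[0,0,0],"rotation":[0,0,-7],"grip":0}
    - {"xyz":[0,0,0],"rotation":[0,0,0],"grip":0}

```text
time: 12.0
tcp_pos: [0.5953, 0.1313, 0.2036]
eef_rot: [0.743, -0.577, 0.289, 0.178]
wrist_force: [-0.4, 1.0, 0.2]
width: 0.0004
```

```bash
python3 st.py;python3 - <<'E'
from h import *
w=snap('wrist','wrist9'); t=snap('top','top9'); s=snap('side','side9')
cv2.imwrite('pics/tz9.png',cv2.resize(t['color'][110:210,280:405,::-1],(750,600),interpolation=cv2.INTER_CUBIC))
E
```

```text
[0.5953 0.1313 0.2036] [ 0.225 -0.599 -0.769] [-0.96  -0.271 -0.07 ] [ 0.462  0.335  1.953 -0.796  1.098 -2.464] [-0.4  1.   0.2]
f,y -0.1406563073030899 0.06286578196049725
up 1cm [ 0.635 -0.07  -0.769] f 1cm [ 0.764 -0.091  0.639]
```

View pics/wrist9.png

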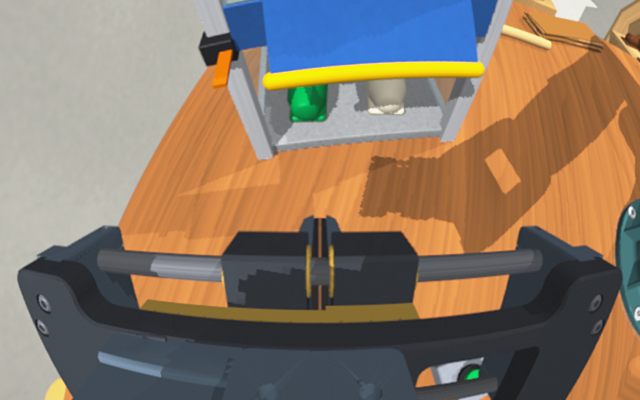

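Run:
```python
from h import *
w=load('wrist9'); cv2.imwrite('pics/wz9.png',cv2.resize(w['color'][20:120,190:315,::-1],(750,600),interpolation=cv2.INTER_CUBIC))
h=cv2.cvtColor(w['color'],cv2.COLOR_RGB2HSV)
m=cv2.inRange(h,(20,120,90),(34,255,255)); m[110:]=0
for c in list(range(262,280,2))+list(range(290,470,30))+list(range(470,490,2)):
    r=np.nonzero(m[:,c])[0]
    if len(r): print(c,r.min(),r.max(),end='; ')
o=cv2.inRange(h,(4,150,120),(17,255,255)); 
for r in range(45,92,2):
    c=np.nonzero(o[r,205:245])[0]+205
    if len(c): print('r',r,c.min(),c.max(),end='; ')
```

```text
264 76 85; 266 74 88; 268 73 89; 270 74 89; 272 74 89; 274 74 89; 276 74 89; 278 73 88; 290 72 88; 320 68 84; 350 65 81; 380 63 78; 410 62 77; 440 62 77; 470 63 76; 472 63 76; 474 63 76; 476 63 76; 478 62 76; 480 62 75; 482 64 74; 484 70 70; r 49 230 230; r 51 220 231; r 53 219 231; r 55 218 231; r 57 218 231; r 59 217 230; r 61 217 230; r 63 216 229; r 65 211 229; r 67 209 229; r 69 208 228; r 71 206 228; r 73 205 227; r 75 205 227; r 77 205 227; r 79 205 227; r 81 205 226; r 83 205 226; r 85 205 226; r 87 205 226; r 89 205 226; r 91 205 227;
```

View pics/wz9.png

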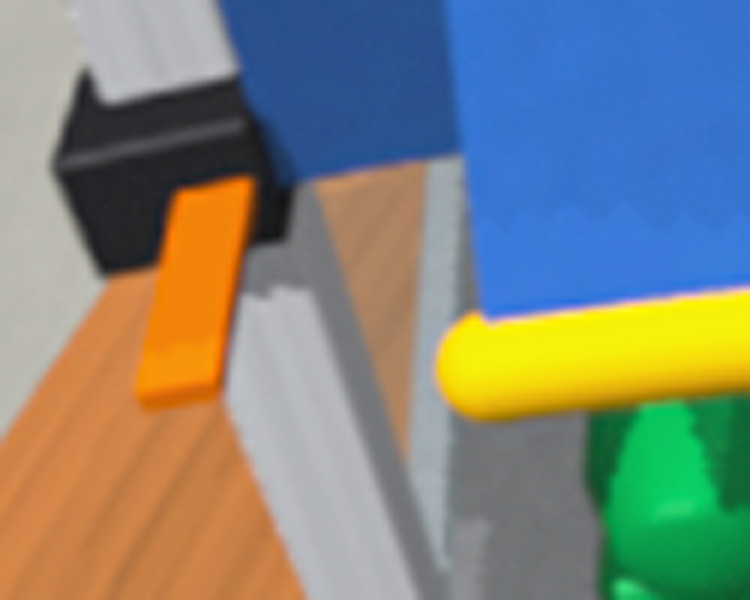

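```bash
cat >> h.py <<'E'
def wray(s,u,v):
    R=np.array(s['R']);t=np.array(s['t']); a=(u-s['cx'])/s['fx'];b=(v-s['cy'])/s['fy']; r=np.hypot(a,b)
    d=R.T@np.array([np.sin(r)*a/r,np.sin(r)*b/r,np.cos(r)]); return -R.T@t,d
E
python3 - <<'E'
from h import *
w=load('wrist9')
for az in(20,21,22):
    y=np.array([np.cos(np.radians(az)),np.sin(np.radians(az)),0]); f=np.array([y[1],-y[0],0]); bm=np.array([.587,-.0225,0])
    for df in(-.004,0,.004):
        def hit(u,v,off):
            o,d=wray(w,u,v); X=o+d*(((bm-o)@f+df+off)/(d@f)); return X
        A=hit(270,81.3,0);A2=hit(350,73,0);B=hit(479,69.2,0);P=hit(219.6,85.6,.004)
        eL=hit(262.8,82.2,0);eR=hit(484,69,0)
        print(az,df,'z L,mid,R',A[2].round(4),A2[2].round(4),B[2].round(4),'len',np.linalg.norm(eL-eR).round(4),'mid y',((eL+eR)/2-bm)@y.round(4),'tip z',P[2].round(4),'tip-L',(P[2]-A[2]).round(4),'dy',((P-(eL+eR)/2)@y).round(4))
E
```

```text
20 -0.004 z L,mid,R 0.2087 0.2084 0.2104 len 0.1931 mid y 3.4213308848396286e-06 tip z 0.2096 tip-L 0.0009 dy 0.1345
20 0 z L,mid,R 0.2051 0.2048 0.2068 len 0.1971 mid y -0.0010801681635905043 tip z 0.2061 tip-L 0.001 dy 0.1372
20 0.004 z L,mid,R 0.2015 0.2013 0.2033 len 0.2012 mid y -0.0021637576580659434 tip z 0.2026 tip-L 0.0011 dy 0.14
21 -0.004 z L,mid,R 0.2101 0.2088 0.2089 len 0.1941 mid y -0.0007801585843394525 tip z 0.2116 tip-L 0.0015 dy 0.1343
21 0 z L,mid,R 0.2065 0.2052 0.2054 len 0.1981 mid y -0.0019570886409851903 tip z 0.2082 tip-L 0.0016 dy 0.1371
21 0.004 z L,mid,R 0.203 0.2016 0.2018 len 0.2022 mid y -0.0031340186976308144 tip z 0.2047 tip-L 0.0018 dy 0.1398
22 -0.004 z L,mid,R 0.2115 0.2092 0.2075 len 0.1952 mid y -0.001581705003887944 tip z 0.2136 tip-L 0.0021 dy 0.1342
22 0 z L,mid,R 0.2079 0.2056 0.2038 len 0.1993 mid y -0.002852935387934222 tip z 0.2102 tip-L 0.0023 dy 0.137
22 0.004 z L,mid,R 0.2044 0.202 0.2002 len 0.2034 mid y -0.004124165771980495 tip z 0.2068 tip-L 0.0024 dy 0.1398
```

Run:
```python
from h import *
s=load('side9'); h=cv2.cvtColor(s['color'],cv2.COLOR_RGB2HSV)
m=cv2.inRange(h,(20,110,110),(34,255,255)); m[:150]=0;m[180:]=0;m[:,:278]=0;m[:,345:]=0
for c in range(280,332,3):
    r=np.nonzero(m[:,c])[0]
    if len(r): print(c,r.min(),r.max(),round(float((r*h[r,c,1].astype(float)).sum()/h[r,c,1].sum()),2),end='; ')
cv2.imwrite('pics/sz9.png',cv2.resize(s['color'][150:180,260:300,::-1],(800,600),interpolation=cv2.INTER_CUBIC))
print(s['color'][160:174,270:280].tolist()[8:12])
az=20.7;y=np.array([np.cos(np.radians(az)),np.sin(np.radians(az)),0]); f=np.array([y[1],-y[0],0]); bm=np.array([.587,-.0225,0])-.002*f
def hit(u,v,off):
    o,d=ray(s,u,v); return o+d*(((bm-o)@f+off)/(d@f))
for q in((284,168.4),(286,168.55),(288,168.5)): print(q,hit(*q,0))
for v in(168.5,169,169.5): print('tip',v,hit(275,v,.004))
```

```text
286 167 168 167.55; 289 167 169 168.01; 328 162 163 162.46; [[[143, 143, 146], [140, 142, 147], [145, 137, 138], [211, 120, 83], [233, 117, 26], [237, 117, 23], [170, 105, 85], [65, 80, 68], [20, 67, 38], [30, 69, 43]], [[177, 177, 181], [176, 176, 181], [175, 177, 185], [181, 139, 129], [193, 108, 64], [189, 105, 67], [139, 93, 78], [69, 82, 64], [26, 72, 41], [44, 68, 56]], [[176, 175, 179], [174, 172, 177], [175, 175, 181], [160, 153, 151], [124, 111, 104], [97, 96, 97], [84, 87, 93], [59, 82, 69], [30, 74, 45], [57, 72, 66]], [[175, 174, 179], [174, 173, 178], [175, 174, 178], [169, 169, 175], [115, 116, 120], [79, 80, 83], [84, 83, 87], [65, 77, 69], [36, 72, 47], [54, 66, 63]]]
(284, 168.4) [0.67731952 0.01376692 0.20617189]
(286, 168.55) [0.66985525 0.01094641 0.20421183]
(288, 168.5) [0.66234041 0.00810679 0.20317902]
tip 168.5 [0.71162536 0.02245398 0.20878416]
tip 169 [0.71172917 0.0224932  0.20646962]
tip 169.5 [0.71183312 0.02253248 0.20415197]
```

View pics/sz9.png

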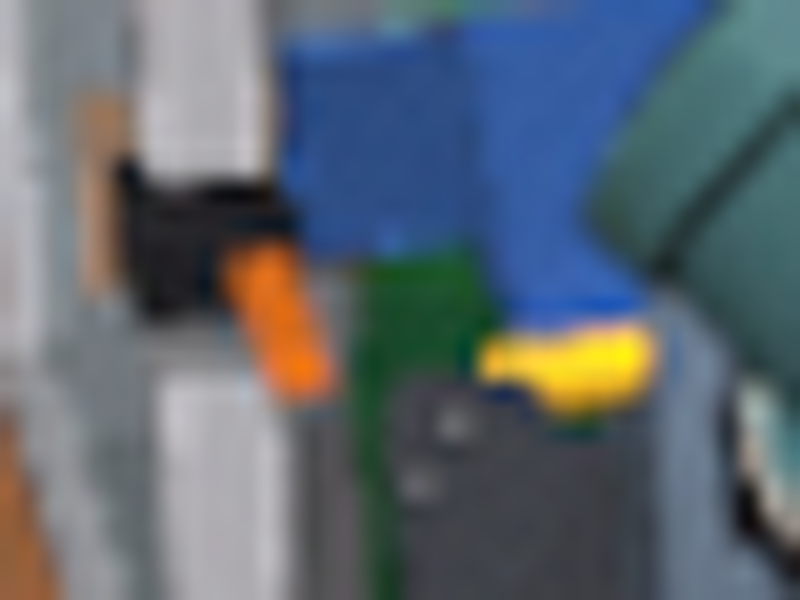

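The wrist view shows the bar nearly level with the pointer: bar's left end at (268,81), tip at (220,86). It reads about 1.5 mm low there and about 2 mm low from the side. I'll confirm with a flatter second view.

Emit:
carry_out:
  targets:
    - {"xyz":[-2.0,-1.3,2.7],"rotation":[0,4.5,0],"grip":0}
    - {"xyz":[-2.3,-1.3,2.4],"rotation":[0,4.5,0],"grip":0}
    - {"xyz":[0,0,0],"rotation":[0,0,0],"grip":0}
    - {"xyz":[0,0,0],"rotation":[0,0,0],"grip":0}

```text
time: 12.48
tcp_pos: [0.6246, 0.1375, 0.1361]
eef_rot: [0.716, -0.563, 0.346, 0.224]
wrist_force: [0.3, 0.4, 0.7]
width: 0.0005
```

```bash
python3 st.py;python3 - <<'E'
from h import *
w=snap('wrist','wrist10')
cv2.imwrite('pics/wz10.png',cv2.resize(w['color'][0:130,170:335,::-1],(759,598),interpolation=cv2.INTER_CUBIC))
print(-np.array(w['R']).T@w['t'], np.array(w['R'])[2])
h=cv2.cvtColor(w['color'],cv2.COLOR_RGB2HSV)
m=cv2.inRange(h,(20,120,90),(34,255,255)); m[140:]=0
for c in list(range(220,330,6))+list(range(330,560,10)):
    r=np.nonzero(m[:,c])[0]
    if len(r): print(c,r.min(),r.max(),end='; ')
E
```

```text
[0.6246 0.1375 0.1361] [ 0.244 -0.711 -0.66 ] [-0.962 -0.265 -0.07 ] [ 0.495  0.531  1.886 -0.95   1.146 -2.278] [0.3 0.4 0.7]
f,y -0.1359287641895695 0.09245221766279037
up 1cm [ 0.748 -0.07  -0.66 ] f 1cm [ 0.653 -0.097  0.751]
[0.59191324 0.21256567 0.30183522] [ 0.20484761 -0.52486911 -0.82616577]
292 19 35; 298 18 36; 304 17 36; 310 17 35; 316 16 35; 322 15 34; 328 15 34; 330 15 34; 340 14 33; 350 13 32; 360 13 31; 370 13 31; 380 12 31; 390 12 30; 400 12 30; 410 12 30; 420 13 30; 430 13 30; 440 13 30; 450 14 31; 460 15 32; 470 16 32; 480 16 33; 490 18 34; 500 19 34; 510 20 35; 520 26 32; 540 24 24; 550 25 27;
```

View pics/wrist10.png

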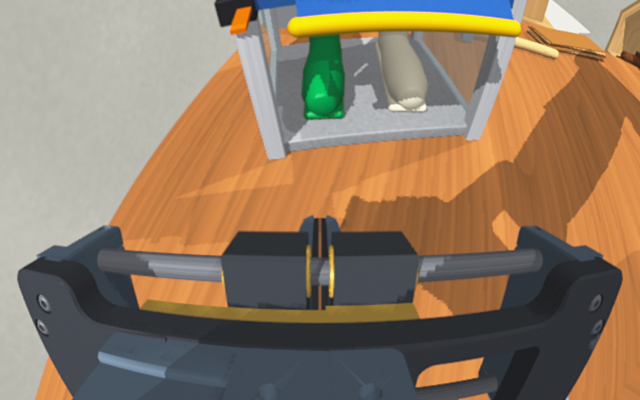

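View pics/wz10.png

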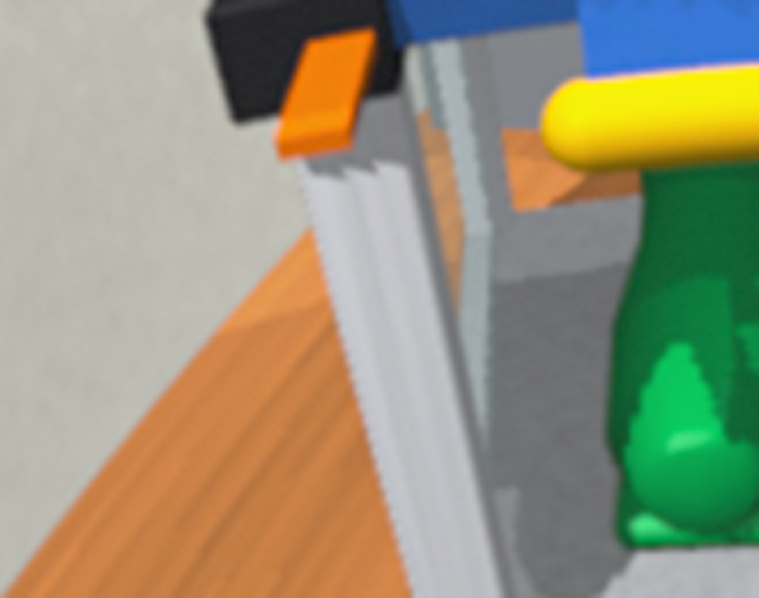

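Run:
```python
from h import *
w=load('wrist10');w9=load('wrist9')
def tri(p9,p10):
    o1,d1=wray(w9,*p9);o2,d2=wray(w,*p10); a=np.linalg.lstsq(np.c_[d1,-d2],o2-o1,rcond=None)[0]; A=o1+a[0]*d1;B=o2+a[1]*d2
    return ((A+B)/2).round(4),np.linalg.norm(A-B).round(4)
print('tri tip',tri((219.6,85.6),(238.3,31.1)),'L',tri((262.8,82),(287.5,27.6)),'R',tri((484,69.2),(521,28.5)))
for az in(20,20.7,21.4):
    y=np.array([np.cos(np.radians(az)),np.sin(np.radians(az)),0]); f=np.array([y[1],-y[0],0]); bm=np.array([.587,-.0225,0])
    for df in(-.004,-.002,0):
        def hit(u,v,off):
            o,d=wray(w,u,v); X=o+d*(((bm-o)@f+df+off)/(d@f)); return X
        A=hit(301,26.7,0);B=hit(508,27.2,0);P=hit(238.3,31.1,.004);eL=hit(287.5,27.6,0);eR=hit(521,28.5,0)
        print(az,df,'z',A[2].round(4),B[2].round(4),'len',np.linalg.norm(eL-eR).round(4),'tip z',P[2].round(4),'tip-L',(P[2]-A[2]).round(4),'dy',((P-(eL+eR)/2)@y).round(4))
```

```text
tri tip (array([0.711 , 0.0261, 0.2125]), np.float64(0.0001)) L (array([0.6769, 0.0142, 0.209 ]), np.float64(0.0009)) R (array([ 0.4948, -0.0518,  0.2106]), np.float64(0.0001))
20 -0.004 z 0.2087 0.21 len 0.1942 tip z 0.2111 tip-L 0.0024 dy 0.1336
20 -0.002 z 0.2078 0.2091 len 0.196 tip z 0.2103 tip-L 0.0024 dy 0.1348
20 0 z 0.207 0.2083 len 0.1978 tip z 0.2094 tip-L 0.0025 dy 0.136
20.7 -0.004 z 0.2092 0.2096 len 0.1951 tip z 0.2118 tip-L 0.0026 dy 0.1337
20.7 -0.002 z 0.2083 0.2087 len 0.1969 tip z 0.211 tip-L 0.0026 dy 0.1349
20.7 0 z 0.2074 0.2078 len 0.1987 tip z 0.2101 tip-L 0.0027 dy 0.1362
21.4 -0.004 z 0.2096 0.2091 len 0.1961 tip z 0.2124 tip-L 0.0028 dy 0.1339
21.4 -0.002 z 0.2088 0.2083 len 0.1979 tip z 0.2116 tip-L 0.0029 dy 0.1351
21.4 0 z 0.2079 0.2074 len 0.1998 tip z 0.2108 tip-L 0.0029 dy 0.1364
```

Two wrist views agree that the pointer is about 2–2.5 mm above the bar, so one small extra push is needed. First I'll restore the push tilt.

Emit:
carry_out:
  targets:
    - {"xyz":[0,3,0],"rotation":[0,-5,-2.5],"grip":0}
    - {"xyz":[0,3,0],"rotation":[0,-5,-2.5],"grip":0}
    - {"xyz":[0,3,0],"rotation":[0,-5,0],"grip":0}
    - {"xyz":[0,0,0],"rotation":[0,0,0],"grip":0}

```text
time: 12.87
tcp_pos: [0.5371, 0.1094, 0.1393]
eef_rot: [0.778, -0.559, 0.239, 0.159]
wrist_force: [0.3, -0.3, 1.1]
width: 0.0009
```

Run:
```python
from st import *
goto(bm-.005*f+[0,0,.152])
```

```text
[0.5371 0.1094 0.1393] [ 0.194 -0.515 -0.835] [-0.946 -0.325 -0.019] [ 0.429  0.318  2.093 -0.753  0.931 -2.514] [ 0.3 -0.3  1.1]
f,y -0.14098009179114823 0.0007058952790524299
up 1cm [ 0.55  -0.019 -0.835] f 1cm [ 0.834 -0.036  0.55 ]
tool shift cm [12.05 -0.44  6.41] | 13.66
```

Emit:
carry_out:
  targets:
    - {"xyz":[2.4,-0.1,1.28],"rotation":[0,0,-1.5],"grip":0}
    - {"xyz":[2.4,-0.1,1.28],"rotation":[0,0,0],"grip":0}
    - {"xyz":[2.4,-0.1,1.28],"rotation":[0,0,0],"grip":0}
    - {"xyz":[2.4,-0.1,1.28],"rotation":[0,0,0],"grip":0}
    - {"xyz":[2.4,0,1.28],"rotation":[0,0,0],"grip":0}
    - {"xyz":[0,0,0],"rotation":[0,0,0],"grip":0}

```text
time: 13.37
tcp_pos: [0.5926, -0.0177, 0.1534]
eef_rot: [0.784, -0.549, 0.24, 0.164]
wrist_force: [-0.2, -0.3, 0.8]
width: 0.0008
```

Run:
```python
from st import *
goto(bm-.005*f+[0,0,.162])
```

```text
[ 0.5926 -0.0177  0.1534] [ 0.197 -0.52  -0.831] [-0.939 -0.344 -0.007] [ 0.18   0.308  2.074 -0.83   0.835 -2.713] [-0.2 -0.3  0.8]
f,y -0.002415178226752578 0.006965924033101285
up 1cm [ 0.556 -0.007 -0.831] f 1cm [ 0.831 -0.015  0.556]
tool shift cm [ 0.27  0.69 -0.85] | 1.13
```

Emit:
carry_out:
  targets:
    - {"xyz":[0.12,0.3,-0.4],"rotation":[0,0,0],"grip":0}
    - {"xyz":[0.11,0.3,-0.4],"rotation":[0,0,0],"grip":0}
    - {"xyz":[0,0,0],"rotation":[0,0,0],"grip":0}

```text
time: 13.62
tcp_pos: [0.5837, -0.0136, 0.1591]
eef_rot: [0.785, -0.547, 0.239, 0.165]
wrist_force: [1.0, -0.3, 0.6]
width: 0.0002
```

```bash
python3 st.py
```

```text
[ 0.5837 -0.0136  0.1591] [ 0.195 -0.52  -0.832] [-0.938 -0.348 -0.002] [ 0.191  0.288  2.087 -0.821  0.845 -2.72 ] [ 1.  -0.3  0.6]
f,y -0.00953770131972963 0.00010693567874747441
up 1cm [ 0.555 -0.002 -0.832] f 1cm [ 0.832 -0.011  0.555]
```

Emit:
carry_out:
  targets:
    - {"xyz":[0.06,0,-0.08],"rotation":[0,0,0],"grip":0}

```text
time: 13.7
tcp_pos: [0.5838, -0.0135, 0.159]
eef_rot: [0.786, -0.546, 0.238, 0.165]
wrist_force: [0.4, -0.0, -0.1]
width: 0.0005
```

Emit:
carry_out:
  targets:
    - {"xyz":[0.06,0,-0.08],"rotation":[0,0,0],"grip":0}

```text
time: 13.78
tcp_pos: [0.5839, -0.0137, 0.1595]
eef_rot: [0.786, -0.546, 0.238, 0.165]
wrist_force: [1.1, 0.1, 0.1]
width: 0.0009
```

Emit:
carry_out:
  targets:
    - {"xyz":[0.06,0,-0.08],"rotation":[0,0,0],"grip":0}

```text
time: 13.87
tcp_pos: [0.5839, -0.0139, 0.1602]
eef_rot: [0.786, -0.546, 0.238, 0.166]
wrist_force: [-0.3, -0.6, -0.3]
width: 0.0004
```

Emit:
carry_out:
  targets:
    - {"xyz":[0.4,0,0.26],"rotation":[0,0,0],"grip":0}
    - {"xyz":[0,0,0],"rotation":[0,0,0],"grip":0}

```text
time: 14.03
tcp_pos: [0.5858, -0.0192, 0.16]
eef_rot: [0.786, -0.546, 0.238, 0.166]
wrist_force: [-0.0, 0.1, -0.0]
width: 0.0003
```

Emit:
carry_out:
  targets:
    - {"xyz":[0.17,0,-0.25],"rotation":[0,0,0],"grip":0}

```text
time: 14.12
tcp_pos: [0.5853, -0.0192, 0.1626]
eef_rot: [0.786, -0.546, 0.238, 0.166]
wrist_force: [0.0, -0.4, 0.2]
width: 0.0004
```

Emit:
carry_out:
  targets:
    - {"xyz":[0.11,0,-0.17],"rotation":[0,0,0],"grip":0}

```text
time: 14.2
tcp_pos: [0.5855, -0.019, 0.1651]
eef_rot: [0.786, -0.547, 0.238, 0.166]
wrist_force: [-1.1, 0.5, -3.4]
width: 0.0004
```

```bash
python3 st.py
```

```text
[ 0.5855 -0.019   0.1651] [ 0.192 -0.521 -0.832] [-0.938 -0.347  0.001] [ 0.18   0.28   2.083 -0.814  0.851 -2.742] [-1.1  0.5 -3.4]
f,y -0.003798499656058928 -0.00016365061123896457
up 1cm [ 0.555  0.001 -0.832] f 1cm [ 0.832 -0.012  0.555]
```

Emit:
carry_out:
  targets:
    - {"xyz":[0.06,0,-0.08],"rotation":[0,0,0],"grip":0}
    - {"xyz":[0.06,0,-0.08],"rotation":[0,0,0],"grip":0}
    - {"xyz":[0,0,0],"rotation":[0,0,0],"grip":0}

```text
time: 14.45
tcp_pos: [0.5855, -0.019, 0.1671]
eef_rot: [0.786, -0.547, 0.238, 0.166]
wrist_force: [-1.6, 1.7, -1.9]
width: 0.0003
```

Now withdraw and check again with the wrist camera.

Emit:
carry_out:
  targets:
    - {"xyz":[-1.0,0,0],"rotation":[0,0,0],"grip":0}
    - {"xyz":[-1.5,0,0],"rotation":[0,0,0],"grip":0}
    - {"xyz":[-2.8,-1.5,-2.0],"rotation":[0,0,0],"grip":0}
    - {"xyz":[-2.8,-2.4,-1.8],"rotation":[0,3.5,0],"grip":0}
    - {"xyz":[-2.8,-2.6,-1.5],"rotation":[0,3.5,0],"grip":0}
    - {"xyz":[-1,-1,-1],"rotation":[0,4,0],"grip":0}
    - {"xyz":[0,0,0],"rotation":[0,0,0],"grip":0}
    - {"xyz":[0,0,0],"rotation":[0,0,0],"grip":0}

```text
time: 15.12
tcp_pos: [0.609, 0.1342, 0.1487]
eef_rot: [0.76, -0.527, 0.312, 0.218]
wrist_force: [0.0, -0.7, -1.0]
width: 0.0005
```

```bash
python3 st.py;python3 - <<'E'
from h import *
w=snap('wrist','wrist11')
cv2.imwrite('pics/wz11.png',cv2.resize(w['color'][0:130,170:335,::-1],(759,598),interpolation=cv2.INTER_CUBIC))
h=cv2.cvtColor(w['color'],cv2.COLOR_RGB2HSV)
m=cv2.inRange(h,(20,120,90),(34,255,255)); m[140:]=0
for c in list(range(220,330,6))+list(range(330,560,10)):
    r=np.nonzero(m[:,c])[0]
    if len(r): print(c,r.min(),r.max(),end='; ')
E
```

```text
[0.609  0.1342 0.1487] [ 0.245 -0.66  -0.71 ] [-0.937 -0.35   0.002] [ 0.484  0.463  1.932 -0.905  1.092 -2.435] [ 0.  -0.7 -1. ]
f,y -0.13844899068179545 0.07671243745153129
up 1cm [ 0.704  0.002 -0.71 ] f 1cm [ 0.71  -0.009  0.704]
292 21 34; 298 18 37; 304 19 37; 310 19 37; 316 19 37; 322 19 38; 328 19 38; 330 19 38; 340 19 38; 350 20 38; 360 20 38; 370 20 39; 380 21 39; 390 22 40; 400 23 41; 410 24 42; 420 25 43; 430 26 44; 440 28 45; 450 29 47; 460 31 48; 470 33 50; 480 34 51; 490 37 53; 500 39 55; 510 41 57; 520 44 59;
```

View pics/wrist11.png

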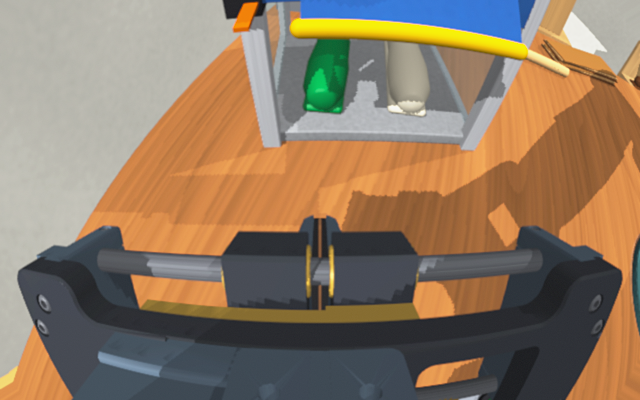

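View pics/wz11.png

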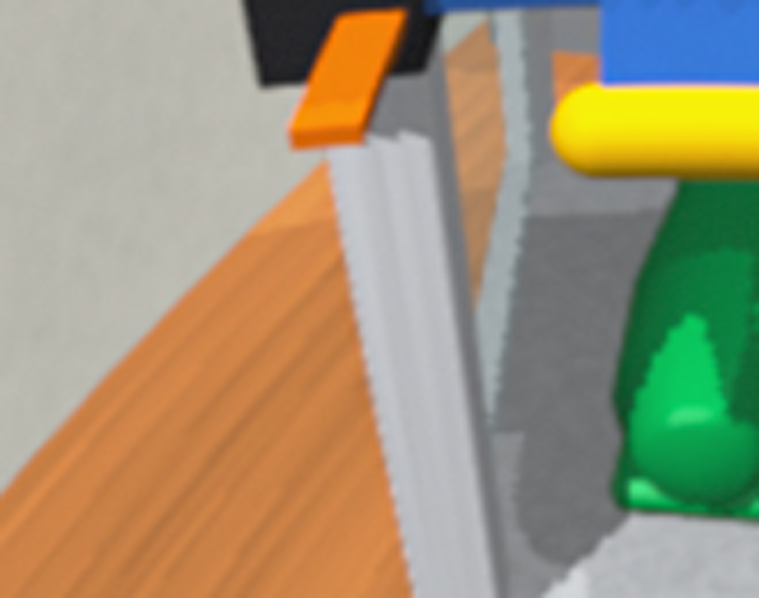

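Run:
```python
from h import *
w=load('wrist11')
for az in(20,20.7,21.4):
    y=np.array([np.cos(np.radians(az)),np.sin(np.radians(az)),0]); f=np.array([y[1],-y[0],0]); bm=np.array([.587,-.0225,0])
    for df in(-.004,-.002,0):
        def hit(u,v,off):
            o,d=wray(w,u,v); X=o+d*(((bm-o)@f+df+off)/(d@f)); return X
        A=hit(304,28,0);B=hit(515,50.3,0);P=hit(240.7,29.8,.004);eL=hit(289,27.8,0);eR=hit(525.5,53,0)
        print(az,df,'z',A[2].round(4),B[2].round(4),'len',np.linalg.norm(eL-eR).round(4),'tip z',P[2].round(4),'tip-L',(P[2]-A[2]).round(4),'dy',((P-(eL+eR)/2)@y).round(4))
```

```text
20 -0.004 z 0.2113 0.2122 len 0.192 tip z 0.2102 tip-L -0.001 dy 0.1326
20 -0.002 z 0.2102 0.2112 len 0.1938 tip z 0.2092 tip-L -0.001 dy 0.1338
20 0 z 0.2091 0.2101 len 0.1957 tip z 0.2081 tip-L -0.001 dy 0.1351
20.7 -0.004 z 0.2118 0.2117 len 0.1928 tip z 0.2111 tip-L -0.0008 dy 0.1326
20.7 -0.002 z 0.2108 0.2106 len 0.1947 tip z 0.21 tip-L -0.0007 dy 0.1339
20.7 0 z 0.2097 0.2096 len 0.1966 tip z 0.209 tip-L -0.0007 dy 0.1352
21.4 -0.004 z 0.2124 0.2111 len 0.1937 tip z 0.2119 tip-L -0.0005 dy 0.1327
21.4 -0.002 z 0.2113 0.2101 len 0.1956 tip z 0.2109 tip-L -0.0004 dy 0.134
21.4 0 z 0.2103 0.209 len 0.1975 tip z 0.2098 tip-L -0.0004 dy 0.1353
```

The bar and pointer are now level within about 1 mm. On to the fan: rise, turn the tool upright, and move over the larger grey box.

Emit:
carry_out:
  targets:
    - {"xyz":[2.2,0,-2.8],"rotation":[0,0,0],"grip":0}
    - {"xyz":[2.0,0,-3],"rotation":[0,-6.5,0],"grip":0}
    - {"xyz":[0,0,-2],"rotation":[0,-6.5,0],"grip":0}
    - {"xyz":[0,0,-2],"rotation":[0,-6.5,0],"grip":0}
    - {"xyz":[0,0,0],"rotation":[0,-6.5,0],"grip":0}
    - {"xyz":[0,0,0],"rotation":[0,-6.5,0],"grip":0}
    - {"xyz":[0,0,0],"rotation":[0,-6.5,0],"grip":0}
    - {"xyz":[0,0,0],"rotation":[0,-6.2,0],"grip":0}

```text
time: 15.83
tcp_pos: [0.5854, 0.1983, 0.2496]
eef_rot: [0.798, -0.602, 0.025, 0.012]
wrist_force: [-0.5, -0.3, 0.3]
width: 0.0006
```

Run:
```python
from st import *
goto([.4256,.34,.12])
print(M.round(3))
```

```text
[0.5854 0.1983 0.2496] [ 0.026 -0.049 -0.998] [-0.961 -0.276 -0.011] [ 0.313  0.209  1.888 -0.063  1.036 -3.076] [-0.5 -0.3  0.3]
f,y -0.2067207888957175 0.07762107842095671
up 1cm [ 0.054 -0.011 -0.998] f 1cm [ 0.995 -0.087  0.055]
tool shift cm [-18.7   11.59  11.83] | 24.98
[[ 0.275 -0.961  0.026]
 [-0.96  -0.276 -0.049]
 [ 0.054 -0.011 -0.998]]
```

Emit:
carry_out:
  targets:
    - {"xyz":[0,0,0],"rotation":[0,-3,6],"grip":0}
    - {"xyz":[0,0,0],"rotation":[0,0,7],"grip":0}
    - {"xyz":[0,0,0],"rotation":[0,0,7],"grip":0}
    - {"xyz":[0,0,0],"rotation":[0,0,7],"grip":0}
    - {"xyz":[0,0,0],"rotation":[0,0,7],"grip":0}
    - {"xyz":[0,0,0],"rotation":[0,0,7],"grip":0}
    - {"xyz":[0,0,0],"rotation":[0,0,0],"grip":0}

```text
time: 16.42
tcp_pos: [0.5847, 0.199, 0.2486]
eef_rot: [-0.538, 0.843, -0.005, 0.005]
wrist_force: [0.1, -1.1, 0.5]
width: 0.0004
```

Run:
```python
from st import *
goto([.4256,.34,.11])
```

```text
[0.5847 0.199  0.2486] [ 0.013 -0.003 -1.   ] [-0.906  0.422 -0.013] [ 0.293  0.207  1.892 -0.007  1.031 -2.409] [ 0.1 -1.1  0.5]
f,y -0.20762096992472467 0.0771829810275975
up 1cm [-0.003 -0.013 -1.   ] f 1cm [ 0.695 -0.719  0.007]
tool shift cm [-6.03 20.55 13.61] | 25.37
```

Emit:
carry_out:
  targets:
    - {"xyz":[-0.75,2.57,1.3],"rotation":[0,0,0],"grip":0}
    - {"xyz":[-0.75,2.57,1.3],"rotation":[0,0,0],"grip":0}
    - {"xyz":[-0.75,2.57,1.3],"rotation":[0,0,0],"grip":0}
    - {"xyz":[-0.75,2.57,1.3],"rotation":[0,0,0],"grip":0}
    - {"xyz":[-0.75,2.57,1.3],"rotation":[0,0,0],"grip":0}
    - {"xyz":[-0.75,2.57,1.3],"rotation":[0,0,0],"grip":0}
    - {"xyz":[-0.75,2.57,1.3],"rotation":[0,0,0],"grip":0}
    - {"xyz":[-0.75,2.57,1.3],"rotation":[0,0,0],"grip":0}

```text
time: 17.08
tcp_pos: [0.4232, 0.3398, 0.1416]
eef_rot: [-0.542, 0.84, -0.005, 0.005]
wrist_force: [-0.6, 0.5, -0.2]
width: 0.0005
```

Run:
```python
from st import *
goto([.4256,.34,.08])
s=snap('side','side12');cv2.imwrite('pics/sz12.png',cv2.resize(s['color'][190:310,270:430,::-1],(800,600),interpolation=cv2.INTER_CUBIC))
w=snap('wrist','wrist12')
```

```text
[0.4232 0.3398 0.1416] [ 0.013 -0.002 -1.   ] [-0.911  0.412 -0.013] [ 0.638  0.234  2.09  -0.013  0.808 -2.069] [-0.6  0.5 -0.2]
f,y -0.3969400157397142 -0.023121073633427497
up 1cm [-0.003 -0.013 -1.   ] f 1cm [ 0.703 -0.711  0.007]
tool shift cm [-0.1  -0.13  6.17] | 6.17
```

View pics/sz12.png

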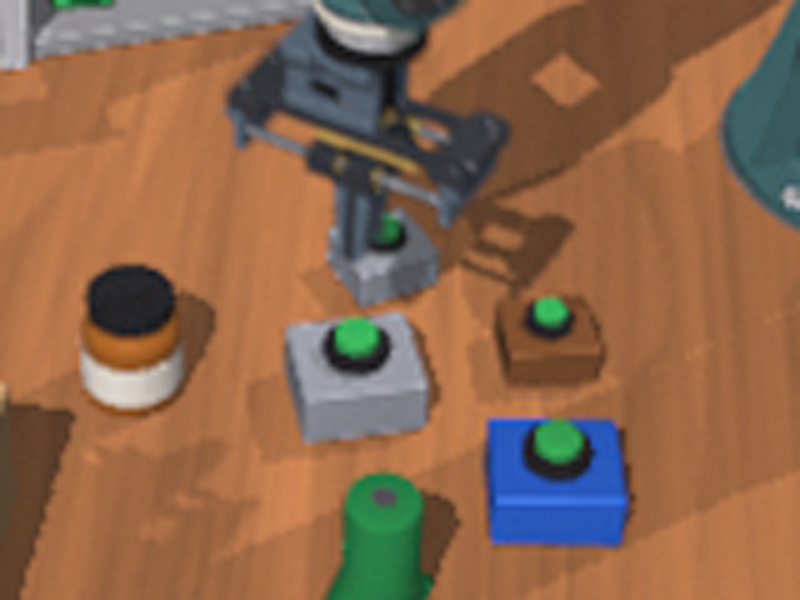

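View pics/wrist12.png

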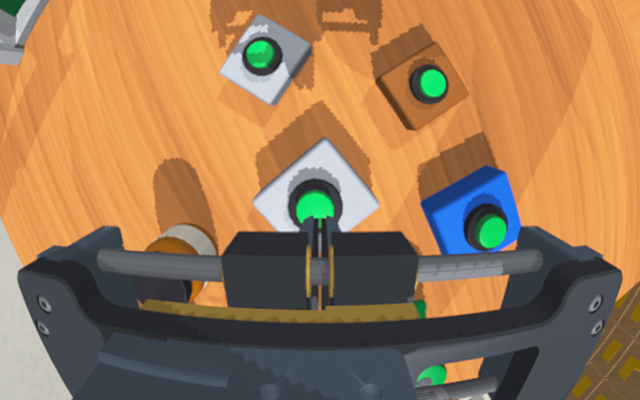

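The tool is over the larger grey box's button, seen at (315,207) in the wrist view. Quick check of the point, then press.

Run:
```python
from h import *
w=load('wrist12'); h=cv2.cvtColor(w['color'],cv2.COLOR_RGB2HSV)
m=cv2.inRange(h,(50,120,60),(85,255,255)); k,l,st,c=cv2.connectedComponentsWithStats(m[150:260,260:370].copy()); print(st[1:],c[1:])
for u,v in((315,207),(315,205),(297,207),(334,207)):
    o,d=wray(w,u,v); print((o+d*(.058-o[2])/d[2]).round(4))
```

```text
[[ 36  40  38  38 974]] [[54.30595483 56.14476386]]
[0.4241 0.3389 0.058 ]
[0.4233 0.3373 0.058 ]
[0.438  0.3327 0.058 ]
[0.4094 0.3455 0.058 ]
```

Emit:
carry_out:
  targets:
    - {"xyz":[0,0,2.4],"rotation":[0,0,0],"grip":0}
    - {"xyz":[0,-0.1,2.4],"rotation":[0,0,0],"grip":0}
    - {"xyz":[0,0,2.0],"rotation":[0,0,0],"grip":0}
    - {"xyz":[0,0,0],"rotation":[0,0,0],"grip":0}

```text
time: 17.52
tcp_pos: [0.4248, 0.3373, 0.0713]
eef_rot: [-0.542, 0.841, -0.005, 0.002]
wrist_force: [-0.8, -1.1, -0.5]
width: 0.0006
```

Emit:
carry_out:
  targets:
    - {"xyz":[0,0,0.6],"rotation":[0,0,0],"grip":0}
    - {"xyz":[0,0,0.4],"rotation":[0,0,0],"grip":0}

```text
time: 17.68
tcp_pos: [0.4267, 0.3391, 0.0647]
eef_rot: [-0.541, 0.841, -0.005, 0.005]
wrist_force: [-0.3, -2.2, 2.9]
width: 0.0005
```

Emit:
carry_out:
  targets:
    - {"xyz":[0,0,0.25],"rotation":[0,0,0],"grip":0}
    - {"xyz":[0,0,0],"rotation":[0,0,0],"grip":0}

```text
time: 17.85
tcp_pos: [0.4266, 0.3394, 0.062]
eef_rot: [-0.541, 0.841, -0.005, 0.005]
wrist_force: [2.1, -2.6, 4.4]
width: 0.0004
```

Emit:
carry_out:
  targets:
    - {"xyz":[0,0,0.25],"rotation":[0,0,0],"grip":0}
    - {"xyz":[0,0,0],"rotation":[0,0,0],"grip":0}

```text
time: 18.02
tcp_pos: [0.4267, 0.3396, 0.0609]
eef_rot: [-0.541, 0.841, -0.005, 0.005]
wrist_force: [-6.7, -9.3, 29.6]
width: 0.0002
```

Emit:
carry_out:
  targets:
    - {"xyz":[0,0,0.2],"rotation":[0,0,0],"grip":0}
    - {"xyz":[0,0,0],"rotation":[0,0,0],"grip":0}

```text
time: 18.18
tcp_pos: [0.4269, 0.3397, 0.0603]
eef_rot: [-0.541, 0.841, -0.005, 0.005]
wrist_force: [-14.0, -16.0, 61.3]
width: 0.0004
```

Emit:
carry_out:
  targets:
    - {"xyz":[0,0,0.2],"rotation":[0,0,0],"grip":0}
    - {"xyz":[0,0,0],"rotation":[0,0,0],"grip":0}

```text
time: 18.35
tcp_pos: [0.427, 0.3398, 0.0598]
eef_rot: [-0.541, 0.841, -0.005, 0.004]
wrist_force: [-24.3, -23.4, 93.7]
width: 0.0006
```

The button bottomed out firmly: the force rose steeply past 5 N at z≈0.061. That was harder than needed, though below the 120 N limit. Retracting straight up now.

Emit:
carry_out:
  targets:
    - {"xyz":[0,0,-0.5],"rotation":[0,0,0],"grip":0}
    - {"xyz":[0,0,-1.5],"rotation":[0,0,0],"grip":0}
    - {"xyz":[0,0,-3],"rotation":[0,0,0],"grip":0}
    - {"xyz":[0,0,-4],"rotation":[0,0,0],"grip":0}
    - {"xyz":[0,0,-4],"rotation":[0,0,0],"grip":0}
    - {"xyz":[0,0,-3],"rotation":[0,0,0],"grip":0}
    - {"xyz":[0,0,0],"rotation":[0,0,0],"grip":0}
    - {"xyz":[0,0,0],"rotation":[0,0,0],"grip":0}

```text
time: 19.02
tcp_pos: [0.4248, 0.3404, 0.2172]
eef_rot: [-0.541, 0.841, -0.004, 0.007]
wrist_force: [0.0, -0.1, -0.2]
width: 0.0005
```

Run:
```python
from h import *
s=snap('side','side13'); t=snap('top','top13')
p,M,o=tool(); print(p,o['qvel'].round(3),o['wrist_force'])
a=s['color'][100:300,200:400,::-1]; cv2.imwrite('pics/sz13.png',cv2.resize(a,(600,600),interpolation=cv2.INTER_CUBIC))
for tag in('side0','side13'):
    h=cv2.cvtColor(load(tag)['color'],cv2.COLOR_RGB2HSV)
    m=cv2.inRange(h,(20,110,110),(34,255,255)); m[:150]=0;m[205:]=0;m[:,:278]=0;m[:,345:]=0
    for c in range(280,335,6):
        r=np.nonzero(m[:,c])[0]
        if len(r): print(c,r.min(),r.max(),end='; ')
    oo=cv2.inRange(h,(4,140,120),(16,255,255)); oo[:155]=0;oo[175:]=0;oo[:,:266]=0;oo[:,282:]=0; print(np.argwhere(oo).mean(0),oo.sum()//255)
```

```text
[0.42354011 0.33947992 0.21439349] [-0.001  0.022  0.01  -0.004  0.002  0.001] [ 0.02911158 -0.21241116 -0.9086182 ]
286 189 190; 292 188 190; 298 187 189; 304 186 188; 310 185 187; 316 184 187; 322 184 186; 328 183 185; [165.68181818 273.5       ] 22
286 167 169; 292 166 168; 298 165 167; 304 164 167; 310 163 166; 316 163 165; 322 162 164; 328 161 163; [165.68181818 273.5       ] 22
```

View pics/sz13.png

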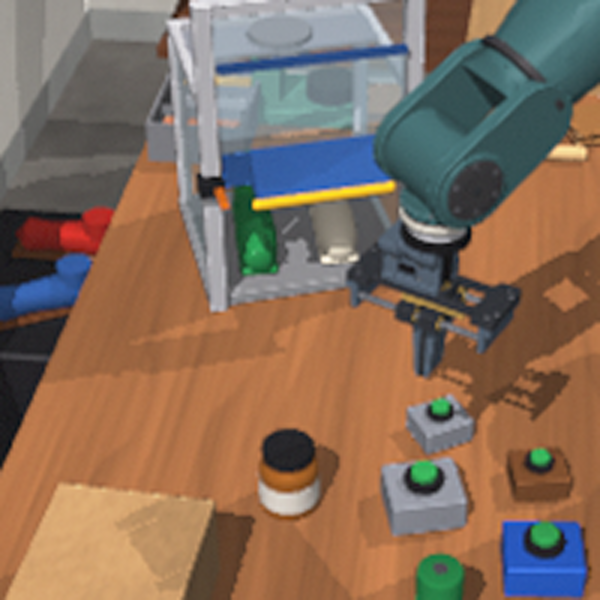

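View pics/top13.png

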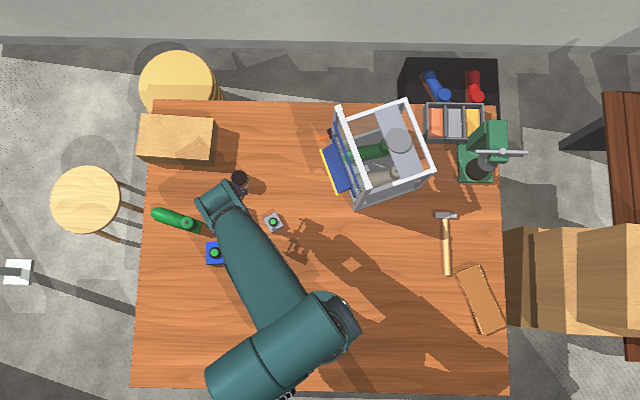

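The bar is in line with the pointer tip (side crop: bar's left end at (255,204), tip at (226,205)). The pointer's pixels are identical to the start, and the lasts, jar and hammer have not moved.

```bash
python3 -c "
from rig import ticket; print(ticket.job_done())"
```

```text
the job is handed in; nothing more can be done
None
```

The window is raised to the orange pointer, the green fan button has been pressed to its stop, and the job is handed in at about 19 s of the 48 s allowed.

- **Window:** I pushed it up from beneath the bar with shut fingers, using about 3 N. I stopped short, measured with the wrist camera, and gave it a second push of about 2 mm. The last wrist-camera check put the bar's axis within about 1 mm of the pointer tip.
- **Disagreement between views:** the side camera is coarse, at about 4–5 mm per pixel. Before the second push it put the gap at anything from 2 to 6 mm. The wrist views gave 1.5–2.5 mm and I went by them.
- **Fan button:** I pressed the button on the larger grey box, then lifted clear. The press was harder than intended: I had queued several downward steps, and the wrist force reached about 94 N at the stop. That is under the 120 N wrist limit, and the contact was with the fingertips, not the gripper's body.
- **Everything else:** in the last side view the pointer's pixels were the same as at the start. I saw no movement of the lasts, jar or hammer, judging the top and side pictures by eye. The robot was touching nothing at hand-in.

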